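Swap out the router's backup battery

TASK

Push the spring ejector tab on top of the router all the way towards the bay's mouth so that it shoves the battery pack out, then draw the pack out, lay it flat on the desk and let go of it. Pick it up again (across its middle the fingers fit the cradle's side gaps) and set it fully home, flat on the floor of the charging cradle. Do not drop the pack, and leave the cup, the plant and the notebook where they are.

Things in the scene. Friction and masses are not known exactly. Their poses are not given: they have to be found in the camera images.
- router: Black router, fixed, 130 deep (x) x 250 wide (y) x 50 mm high. Origin: centre of underside; +x to its back, z up. Front face at x = -65 mm, towards the robot. In its middle a covered battery bay 54 mm wide, floor 14 and ceiling 45 mm above the desk, with a lip 36 mm wide reaching 15 mm out at floor height. Antennas at x = 45, y = +-136 mm lean out to y = +-180 mm at 115 mm height.
- bay_mouth (a point): Centre of the bay's floor edge at the router's front face, 14 mm above the desk; axes as the router's.
- ejector (a joint): Travel of the ejector slide in m: 0 = at rest at the back, 0.045 = fully forward, i.e. moved along the router's -x. A spring (about 2 to 5 N) brings it back to 0 when let go; the pack stays where it was pushed.
- ejector_tab (a point): Centre of the top of the ejector tab, 76 mm above the desk, on the router's middle line, at rest at router x = +42 mm; moves with the slide. Grey ribbed tab, 12 (x) x 36 (y) x 22 mm high, standing just above the router's top (50 mm). Push its back face towards the front.
- pack: White battery pack, a block 100 (x) x 48 (y) x 26 mm (z), about 0.22 kg, both ends alike. Origin: centre of its underside. At the start it is inside the router's bay, front end flush with the face; after a full ejection it sticks out about 45 mm.
- cradle: Grey charging cradle, fixed, 118 (x) x 66 (y) x 40 mm high. Origin: centre of underside, x along the pocket. Pocket 106 x 54 mm inside walls 6 mm thick, up to 40 mm above the desk (the seated pack's top is at 34 mm). Each long side has a gap 46 mm wide in its middle, down to the floor, for the fingers. The pack may go in either way round.
- cradle_floor (a point): Centre of the cradle pocket's floor, 8 mm above the desk; axes as the cradle's. The seated pack's origin lies here.
- coffee_cup: White mug, 80 mm diameter, 75 mm high; origin at the centre of its underside. Leave alone.
- plant_pot: Small plant in a terracotta pot, 80 mm diameter, 140 mm high; origin at the centre of its underside. Leave alone.
- notebook: Thick dark notebook lying flat, 150 x 105 x 18 mm; origin at the centre of its underside. Leave alone.
Mind the look-alikes: they are no part of the job. There is more than one size of the cradle; the one meant has the size given above.

How it is judged:
By the outcome, as a careful person would: the job done as asked, in the order asked, and still so for the second after the job is handed in, with the robot touching nothing.
It also fails if it takes over 61 s, if anything falls off the work surface, if the arm or the gripper's body presses on something with over 40 N, if the wrist force passes 120 N, or if a joint passes its speed limit or range.

ROBOT

A 6-joint arm with a two-finger parallel gripper is mounted at the origin on the work surface. World frame = base frame: x ahead of the robot, y to its left, z up, the work surface at z = 0. Lengths are in m, angles in degrees, forces in N, time in s.
With the tool pointing down it reaches from about 0.4 to 0.825 m from the base axis. Payload 7 kg.
Tool frame: the origin (TCP) lies on the centre line of the jaws, within the pads' length; the fingertips stand 14 mm ahead of it and the grasp point (between the pads) lies 5 mm behind it; z points along the fingers, y is the line along which they close (so a half turn about z gives the same grasp; the last joint's range is limited). The gripper opens to 88 mm and grips with 3 to 60 N. Pads are 19 mm wide; open, the fingers measure 130 mm over their backs; the gripper's body (78 mm by 193 mm) begins 47 mm behind the grasp point.
Start: joints at [82.282, 20.546, 0.682, 0, -70.136, -16.507], TCP at [0.277, 0.616, 0.206] pointing down, gripper open.
Joint ranges: [-176.03, 176.03], [-82.01, 121.73], [-58.28, 71.71], [-173.87, 95.51], [-174.79, -0.11], [-173.66, 173.66]. Speed limits (degrees/s): [136.94, 136.94, 172.46, 180, 180, 180].

INTERFACE

Orientations are given as [roll, pitch, yaw] about the fixed x, y, z axes, in that order (R = Rz(yaw) Ry(pitch) Rx(roll)).
In Python, from plant import r gives the robot as it stands.
- The arm moves only by the tool send_rows, never from a script. Its argument "steps" is a list of rows, each an object with "dp": the shift along the tool's x, y, z in mm, a list of three; "roll": the turn about the tool's z in rad; "jaw": the opening in per cent of the stroke, from 0 (shut) to 100 (fully open). In form: [{"dp": [tx, ty, tz], "roll": roll, "jaw": jaw}, ...]. A call has 1 to 5 rows; each row is the pose to reach, as a shift and turn from the pose commanded when the call began, along the tool's axes at that moment; what a row does not reach only later rows make up. A row lasts 1/8 s, in which the tool goes at most 62.5 mm and 10.7 degrees, less where a joint would pass 70% of its speed; a pose out of reach is approached as far as the arm can. A call with a gripper value outside its range is refused whole. The fingers move at their own pace and stop on an object; "newtons" is the grip in N (left out, the last holds). Time passes only in rows, so rows that repeat a pose let the fingers close. It gives the time, the measured TCP pose, the force, the opening and the grip force at its end, in the units of the state.
- r.get_state(): the state, without advancing time (a new reading comes with each control period).
- r.capture(name): name is "scene" or "side" or "wrist"; returns a dict with "image" (420x560x3 uint8, blue, green, red), "K" (3x3 intrinsics, pixels), "rvec" (rotation vector, rad) and "tvec" (3), from world to camera coordinates, as OpenCV has them. Camera axes: x right, y down, z forward; pixel columns grow to the right and rows downward; lengths in m; the calibration is good to about 2 mm. A picture is of the moment at which its call begins. There is no depth.
- r.close_job(): hands the job in; it is judged then, once.
The state is a dict: "time_s": time; "joints": joint angles; "qd": joint speeds; "joint_torque": joint torques, N m; "tcp_pos": TCP position; "eef_rot": TCP orientation; "contact_force": force on the tool from outside, world axes, zero at the start; "moment": the same for the moment, N m; "gripper_width": finger opening in m; "gripper_force": force on a finger pad.
Only numpy, scipy, OpenCV 4.12 (cv2) and the standard library are available. Lean on these libraries where they do the work, as an engineer would, in place of code of your own. Each camera call takes 0.05 s, during which the arm holds its last target. There are 200 camera calls.

## Working session

There is one attempt and no reset: what is moved stays moved. The work goes in short steps, Python scripts to look and compute and a tool call to move; the robot and the scene stay as the last step left them, time stands still between calls to the robot, and variables do not carry over. Pictures are saved under pics/ and viewed, at most 10 in all, crops included, and the job is handed in when it is done.

Besides the shell and the picture viewer there is one more tool, called after "Call:" as name(argument=value, ...) on one line, values as JSON. send_rows: Moves the arm, as the interface text tells. Its arguments: {"type":"object","properties":{"steps":{"type":"array","items":{"type":"object","properties":{"dp":{"type":"array","items":{"type":"number"}},"roll":{"type":"number"},"jaw":{"type":"number"}}}},"newtons":{"type":"number"}},"required":["steps"]}

```bash
mkdir -p pics; ls; python3 - <<'E'
from plant import r
import cv2,numpy as np,pickle
s=r.get_state();print(s['time_s'],s['tcp_pos'],s['eef_rot'],s['contact_force'],s['gripper_width'])
d={n:r.capture(n) for n in("scene","side","wrist")}
pickle.dump(d,open('d0.pkl','wb'))
for n in d:
    print(n,d[n]['K'].tolist() if hasattr(d[n]['K'],'tolist') else d[n]['K'],d[n]['rvec'],d[n]['tvec'])
    cv2.imwrite(f'pics/{n}0.png',d[n]['image'])
E
```

```text
pics
0.0 [0.2767618  0.61506954 0.20550494] [ 1.79902708e+02 -7.93841190e-03 -2.42309891e+01] [-0.38010356  0.21029812  0.65164106] 0.08728008266793089
scene [[511.37844290168704, 0.0, 276.6301518231128], [0.0, 511.37844290168704, 213.76606978144665], [0.0, 0.0, 1.0]] [ 0.97573747  2.25133712 -1.20699632] [ 0.36132797 -0.17483194  1.78903334]
side [[390.2986970315552, 0.0, 275.2180875025112], [0.0, 390.2986970315552, 210.0993525230477], [0.0, 0.0, 1.0]] [ 2.10572    -0.53661451  0.27994796] [-0.47844253  0.20872418  0.75091756]
wrist [[300.9756755420494, 0.0, 281.39572061264766], [0.0, 300.9756755420494, 205.24603821098302], [0.0, 0.0, 1.0]] [-1.60361247  2.4815742   0.37282455] [ 0.6749341  -0.03776988  0.39083872]
```

View pics/scene0.png

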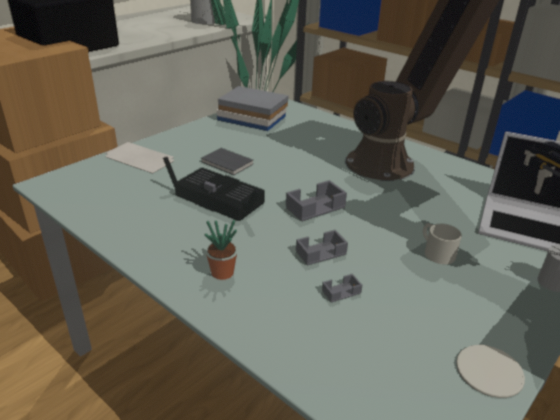

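View pics/side0.png

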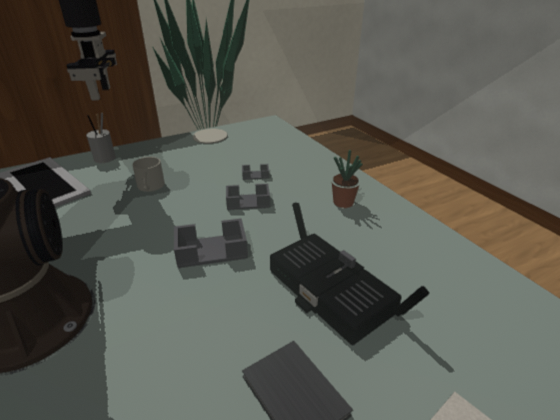

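The scene view shows the router at (220,192) and three cradle look-alikes at (316,200), (322,247) and (342,288). The cup is at (443,242), the plant at (222,250) and the notebook at (227,160). In the side view the router is at (335,285), with the pack's end at (308,295) and the tab at (347,260). The cradles there are at (211,243), (249,197) and (256,172). I'll choose a cradle by its measured size.

```bash
cat > h.py <<'E'
import numpy as np,cv2,pickle
def ray(c,uv):
    R=cv2.Rodrigues(np.array(c['rvec'],float))[0];t=np.array(c['tvec'],float).ravel()
    d=R.T@np.linalg.inv(np.array(c['K']))@np.array([uv[0],uv[1],1.]);return -R.T@t,d
def onz(c,uv,z):
    o,d=ray(c,uv);return o+d*(z-o[2])/d[2]
def proj(c,p):
    return cv2.projectPoints(np.array(p,float).reshape(-1,3),np.array(c['rvec'],float),np.array(c['tvec'],float),np.array(c['K']),None)[0].reshape(-1,2)
def tri(c1,u1,c2,u2):
    o1,d1=ray(c1,u1);o2,d2=ray(c2,u2)
    s=np.linalg.lstsq(np.c_[d1,-d2],o2-o1,rcond=None)[0];a=o1+d1*s[0];b=o2+d2*s[1];return (a+b)/2,np.linalg.norm(a-b)
def crop(im,x,y,w,h,f,fn):
    a=cv2.resize(im[y:y+h,x:x+w],None,fx=f,fy=f,interpolation=cv2.INTER_CUBIC)
    a=cv2.convertScaleAbs(a,alpha=1.6,beta=20)
    for k in range(0,w,20):
        cv2.putText(a,str(x+k),(int(k*f),10),0,.35,(0,255,255));cv2.line(a,(int(k*f),12),(int(k*f),18),(0,255,255))
    for k in range(20,h,20):
        cv2.putText(a,str(y+k),(0,int(k*f)),0,.35,(0,255,255));cv2.line(a,(24,int(k*f)),(30,int(k*f)),(0,255,255))
    cv2.imwrite(fn,a)
E
python3 - <<'E'
from h import *
d=pickle.load(open('d0.pkl','rb'))
crop(d['side']['image'],165,155,270,190,2.9,'pics/sc1.png')
crop(d['scene']['image'],165,150,200,152,3.9,'pics/sc2.png')
E
```

```text
(no output)
```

View pics/sc1.png

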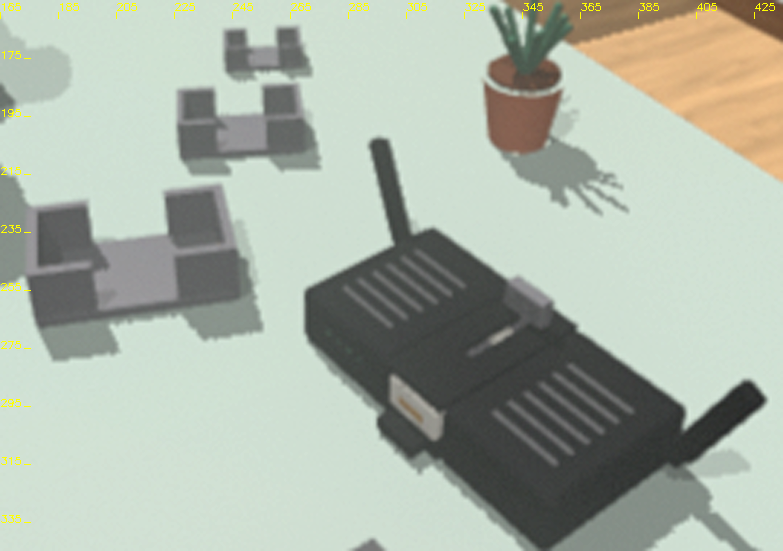

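View pics/sc2.png

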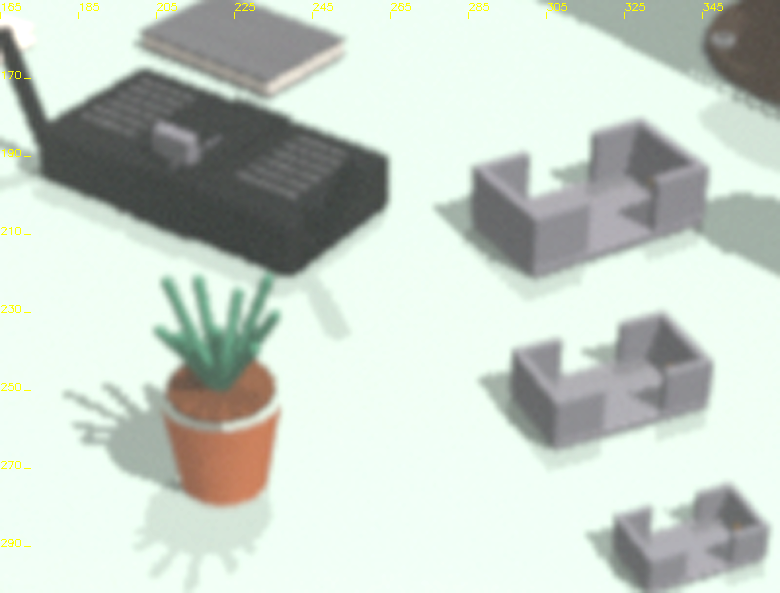

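```bash
python3 - <<'E'
from h import *
np.set_printoptions(precision=4,suppress=True)
d=pickle.load(open('d0.pkl','rb'));S=d['side'];C=d['scene']
s=lambda x,y:(165+x/2.9-.5+.17,155+y/2.9-.33); c=lambda x,y:(165+x/3.9-.37,150+y/3.9-.37)
for n,P in dict(L=[(473,170),(535,220),(707,167),(640,120)],M=[(512,350),(557,398),(712,360),(662,313)],Sm=[(614,516),(650,553),(767,525),(730,486)]).items():
    for z in(.04,.05,.03):
        q=np.array([onz(C,c(*p),z)[:2] for p in P]);e=np.diff(np.r_[q,q[:1]],axis=0)
        print(n,z,q.mean(0),np.linalg.norm(e,axis=1),np.degrees(np.arctan2(e[:,1],e[:,0])))
q=[onz(S,s(*p),0)for p in[(183,160),(307,150)]];print('M side bottom front',q,np.linalg.norm(q[1]-q[0]))
q=[onz(S,s(*p),0)for p in[(37,327),(240,297)]];print('L side bottom front',q,np.linalg.norm(q[1]-q[0]))
for nm,P,z in[('packtop',[(390,373),(443,405)],.04),('packbot',[(392,408),(440,440)],.014),('routertop FL,BL,BR',[(305,290),(432,229),(685,407)],.05),('rbot FL,FR',[(305,335),(545,550)],0),('tabtop',[(520,278),(553,295),(540,303),(505,285)],.076)]:
    q=np.array([onz(S,s(*p),z)[:2]for p in P]);print(nm,q.tolist(),'mean',q.mean(0));e=np.diff(q,axis=0);print(np.linalg.norm(e,axis=1),np.degrees(np.arctan2(e[:,1],e[:,0])))
for nm,P,z in[('C rtop',[(145,68),(388,155),(290,230),(42,130)],.05),('C rbot',[(388,208),(290,277),(42,178)],0)]:
    q=np.array([onz(C,c(*p),z)[:2]for p in P]);print(nm,q.tolist(),'mean',q.mean(0));e=np.diff(q,axis=0);print(np.linalg.norm(e,axis=1),np.degrees(np.arctan2(e[:,1],e[:,0])))
print('tab tri',tri(S,s(531,290),C,c(176,130)))
for n,p,z in[('cup',(443,262),0),('plant',(222,277),0)]:print(n,onz(C,p,z))
print('nb',[onz(C,p,.018)[:2] for p in[(202,160),(226,152),(253,162),(230,172)]])
R=cv2.Rodrigues(np.array(d['wrist']['rvec']))[0];print('wrist cam pos',-R.T@np.array(d['wrist']['tvec']).ravel())
E
```

```text
L 0.04 [0.3686 0.0054] [0.0832 0.159  0.0853 0.1591] [  74.8051  163.4513 -105.2788  -15.7965]
L 0.05 [0.3823 0.0156] [0.0821 0.1569 0.0842 0.157 ] [  74.8051  163.4513 -105.2788  -15.7965]
L 0.03 [ 0.355  -0.0047] [0.0843 0.161  0.0864 0.1611] [  74.8051  163.4513 -105.2788  -15.7965]
M 0.04 [0.5494 0.1685] [0.0587 0.1146 0.0607 0.1146] [  70.2451  155.4787 -109.9186  -23.5136]
M 0.05 [0.5607 0.1765] [0.0579 0.1132 0.0599 0.1132] [  70.2451  155.4787 -109.9186  -23.5136]
M 0.03 [0.538  0.1604] [0.0594 0.1161 0.0615 0.1161] [  70.2451  155.4787 -109.9186  -23.5136]
Sm 0.04 [0.6484 0.3064] [0.0373 0.077  0.0397 0.079 ] [  72.3048  152.724  -111.1622  -25.3516]
Sm 0.05 [0.6585 0.3126] [0.0369 0.076  0.0392 0.078 ] [  72.3048  152.724  -111.1622  -25.3516]
Sm 0.03 [0.6383 0.3001] [0.0378 0.0779 0.0402 0.08  ] [  72.3048  152.724  -111.1622  -25.3516]
M side bottom front [array([0.4856, 0.1628, 0.    ]), array([0.5954, 0.1218, 0.    ])] 0.11723584028622984
L side bottom front [array([0.2976, 0.0024, 0.    ]), array([ 0.4493, -0.0408,  0.    ])] 0.15775686672710112
packtop [[0.48710609243
[... 909 characters left out ...]
4992101543], [0.47589201210758136, -0.10701021752034923], [0.6024834055722443, -0.08353389871063399], [0.6364175369398424, -0.32339647843031094]] mean [ 0.5571 -0.2148]
[0.2413 0.1287 0.2423] [ 99.0103  10.5061 -81.9476]
C rbot [[0.4727206475934297, -0.10930008217731135], [0.593221216127964, -0.0942625418381623], [0.6323257280618748, -0.3352754115239529]] mean [ 0.5661 -0.1796]
[0.1214 0.2442] [  7.1133 -80.784 ]
tab tri (array([ 0.5943, -0.2141,  0.0767]), np.float64(0.000536256930514862))
cup [0.3571 0.4226 0.    ]
plant [0.7959 0.0551 0.    ]
nb [array([ 0.4413, -0.4314]), array([ 0.3418, -0.419 ]), array([ 0.3291, -0.2984]), array([ 0.433 , -0.3016])]
wrist cam pos [0.3496 0.5835 0.3834]
```

Size check at z = 40 mm:
- **Large**, scene (316,200): 159 x 84 mm, rejected.
- **Middle**, scene (322,247): 115 x 60 mm. The side view gives 117 mm, so this is the 118 x 66 cradle. It lies at about (0.55, 0.17) with yaw about -22°.
- **Small**, scene (342,288): 78 x 38 mm, rejected.

The router has yaw about 9°, its mouth at about (0.494, -0.226), and its tab at about (0.595, -0.212). Both crops confirm the choice, so I'll start moving.

Call:
send_rows(steps=[{"dp": [43,40,0],"roll": 0,"jaw": 0},{"dp": [86,80,0],"roll": 0,"jaw": 0},{"dp": [129,121,0],"roll": 0,"jaw": 0},{"dp": [173,162,0],"roll": 0,"jaw": 0},{"dp": [217,202,0],"roll": 0,"jaw": 0}], newtons=20)

```text
time_s: 0.78
tcp_pos: [0.3923, 0.3404, 0.2065]
eef_rot: [-180.0, -0.0, -24.2]
contact_force: [1.4, 0.0, 1.3]
gripper_width: 0.0432
gripper_force: 0.0
```

Call:
send_rows(steps=[{"dp": [43,40,0],"roll": 0,"jaw": 0},{"dp": [86,80,0],"roll": 0,"jaw": 0},{"dp": [129,121,0],"roll": 0,"jaw": 0},{"dp": [173,162,0],"roll": 0,"jaw": 0},{"dp": [217,202,0],"roll": 0,"jaw": 0}])

```text
time_s: 1.4
tcp_pos: [0.5073, 0.0672, 0.2066]
eef_rot: [-180.0, -0.0, -24.2]
contact_force: [0.7, 0.9, -0.0]
gripper_width: 0.0006
gripper_force: 0.0
```

Call:
send_rows(steps=[{"dp": [44,40,0],"roll": -0.14,"jaw": 0},{"dp": [88,80,0],"roll": -0.28,"jaw": 0},{"dp": [132,120,10],"roll": -0.43,"jaw": 0},{"dp": [176,160,20],"roll": -0.58,"jaw": 0},{"dp": [220,201,30],"roll": -0.58,"jaw": 0}])

```text
time_s: 2.02
tcp_pos: [0.6257, -0.2064, 0.1759]
eef_rot: [-180.0, 0.0, 9.1]
contact_force: [1.5, 1.5, 0.5]
gripper_width: 0.0004
gripper_force: 0.0
```

```bash
python3 - <<'E'
from plant import r
from h import *
s=r.get_state();print(s['time_s'],s['tcp_pos'],s['eef_rot'],s['joints'])
w=r.capture('wrist');sc=r.capture('scene');pickle.dump((w,sc),open('d1.pkl','wb'))
a=w['image'];cv2.imwrite('pics/w1.png',cv2.convertScaleAbs(a,alpha=1.8,beta=15))
E
```

```text
2.025 [ 0.6256629  -0.20640802  0.17591316] [-1.79993724e+02  6.19118253e-03  9.13554456e+00] [-1.33593956e+00  2.01522935e+01 -3.97439825e+00 -5.52860708e-03
 -6.58805370e+01  1.00473743e+02]
```

View pics/w1.png

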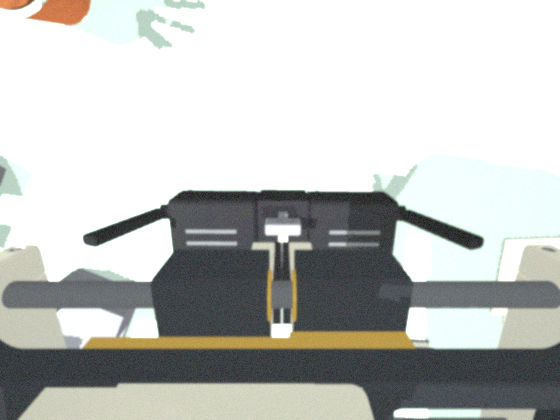

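The wrist view shows the router's back edge level at row 192, so yaw is about 9°. The tab top is at (283,226), both antennas are visible, and the closed fingers are at (281,245).

```bash
python3 - <<'E'
from h import *
np.set_printoptions(precision=4,suppress=True)
w,sc=pickle.load(open('d1.pkl','rb'))
g=cv2.cvtColor(w['image'],cv2.COLOR_BGR2GRAY)
m=np.zeros_like(g);m[212:242,255:310]=(g[212:242,255:310]>70)*255
n,l,st,ce=cv2.connectedComponentsWithStats(m)
for i in range(1,n):
  if st[i,4]>20: print(st[i],ce[i])
for row in range(214,242,2): print(row,g[row,258:310:4])
for p in[(264,220),(302,220),(302,234),(264,234)]:print(p,onz(w,p,.076))
a,b=onz(w,(190,192),.05),onz(w,(378,192),.05);print(a,b,np.degrees(np.arctan2(*(b-a)[1::-1])))
# back edge tilt by threshold
for u in(200,220,240,330,350,370):
  c=g[170:210,u];v=170+np.argmax(c<60);print(u,v,end=' ')
E
```

```text
[264 220  37  22 541] [282.0628 230.2163]
214 [34 32 31 36 30 51 61 80 32 33 33 37 37]
216 [36 30 28 34 31 53 59 73 31 28 38 37 40]
218 [36 41 52 52 51 59 59 64 51 47 48 25 30]
220 [35 37 71 63 64 56 57 63 60 60 63 25 25]
222 [36 39 74 69 66 64 63 65 60 64 65 24 28]
224 [33 40 94 99 97 95 94 94 95 91 92 35 23]
226 [ 30  42 129 134 133 135 135 135 134 135 130  36  26]
228 [ 34  38 137 145 144 144 146 143 144 145 141  34  32]
230 [ 30  40 134 145 146 146 142 143 145 143 139  44  39]
232 [ 33  41 134 143 142 142 145 144 146 144 135  39  40]
234 [ 36  36 109 124 121 138 157 157 129 128 119  42  36]
236 [ 29  39  54  52  56 124 180 210  64  62  61  38  37]
238 [ 29  38  39  41  36 127 180 198  39  44  39  42  40]
240 [ 38  44  41  40  41 122 172 179  40  44  41  45  43]
(264, 220) [ 0.602  -0.1919  0.076 ]
(302, 220) [ 0.6079 -0.2287  0.076 ]
(302, 234) [ 0.5934 -0.2313  0.076 ]
(264, 234) [ 0.5874 -0.194   0.076 ]
[ 0.6109 -0.1113  0.05  ] [ 0.642  -0.3047  0.05  ] -80.88090889579502
200 191 220 191 240 191 330 192 350 193 370 192
```

Call:
send_rows(steps=[{"dp": [2,0,40],"roll": 0,"jaw": 0},{"dp": [2,0,75],"roll": 0,"jaw": 0},{"dp": [2,0,95],"roll": 0,"jaw": 0},{"dp": [2,0,104],"roll": 0,"jaw": 0},{"dp": [2,0,104],"roll": 0,"jaw": 0}])

```text
time_s: 2.75
tcp_pos: [0.627, -0.2041, 0.0722]
eef_rot: [-180.0, 0.0, 9.0]
contact_force: [-0.4, 0.3, 0.6]
gripper_width: 0.0004
gripper_force: 0.0
```

Call:
send_rows(steps=[{"dp": [-10,0,0],"roll": 0,"jaw": 0},{"dp": [-20,0,0],"roll": 0,"jaw": 0},{"dp": [-30,0,0],"roll": 0,"jaw": 0},{"dp": [-40,0,0],"roll": 0,"jaw": 0},{"dp": [-50,0,0],"roll": 0,"jaw": 0}])

```text
time_s: 3.38
tcp_pos: [0.577, -0.2122, 0.0727]
eef_rot: [180.0, -0.0, 9.0]
contact_force: [0.0, -0.6, -0.3]
gripper_width: 0.0003
gripper_force: 0.0
```

Call:
send_rows(steps=[{"dp": [-4,0,0],"roll": 0,"jaw": 0},{"dp": [-7,0,0],"roll": 0,"jaw": 0},{"dp": [-10,0,0],"roll": 0,"jaw": 0},{"dp": [-10,0,0],"roll": 0,"jaw": 0}])

```text
time_s: 3.88
tcp_pos: [0.5678, -0.2136, 0.0724]
eef_rot: [-180.0, 0.0, 9.0]
contact_force: [0.2, 0.8, -0.3]
gripper_width: 0.0007
gripper_force: 0.0
```

There is no contact force, so I'll look.

```bash
python3 - <<'E'
from plant import r
from h import *
a=r.capture('side');pickle.dump(a,open('d2.pkl','wb'));crop(a['image'],260,190,190,145,4,'pics/s2.png')
E
```

```text
(no output)
```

View pics/s2.png

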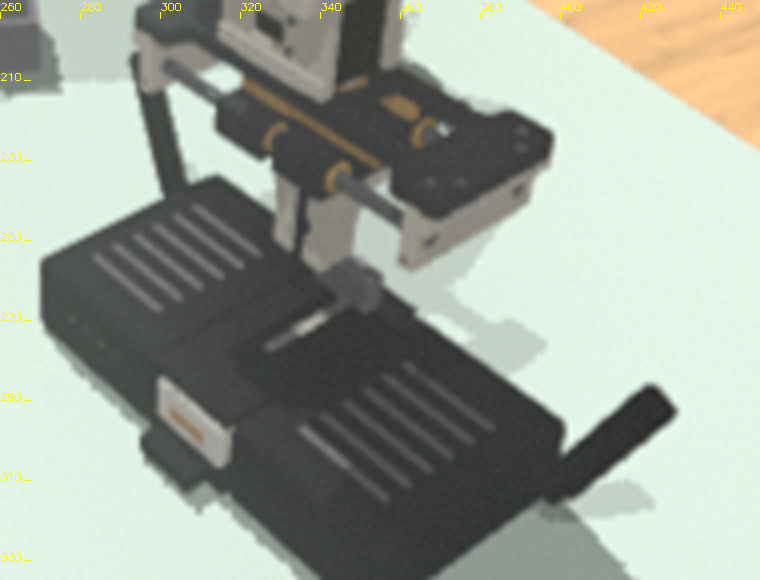

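```bash
python3 - <<'E'
from plant import r
from h import *
np.set_printoptions(precision=4,suppress=True)
a=pickle.load(open('d2.pkl','rb'));s=r.get_state();print(s['tcp_pos'],s['eef_rot'],s['contact_force'],s['joints'])
t=s['tcp_pos'];print(proj(a,[t,[t[0],t[1],.058],[.595,-.2117,.076],[.601,-.211,.076],[.627,-.204,.058],[0.62,-0.208,.076]]))
E
```

```text
[ 0.5679 -0.2136  0.0724] [179.9997   0.0049   9.0114] [-0.2595  0.3503 -0.1989] [ -2.1826  20.8684 -17.9162   0.0016 -51.2201 101.1931]
[[336.5937 260.3187]
 [336.0056 265.757 ]
 [347.1496 254.1428]
 [349.3282 253.0201]
 [356.411  253.8823]
 [355.8838 249.3044]]
```

```bash
python3 - <<'E'
from plant import r
from h import *
a=pickle.load(open('d2.pkl','rb'))['image'];b=pickle.load(open('d0.pkl','rb'))['side']['image'];w=r.capture('wrist');sc=r.capture('scene');pickle.dump((w,sc),open('d3.pkl','wb'))
f=lambda im,x,y:cv2.resize(cv2.convertScaleAbs(((im[y:y+50,x:x+66]/255.)**.45*255)),(396,300),interpolation=cv2.INTER_CUBIC)
cv2.imwrite('pics/cmp.png',np.vstack([np.hstack([f(a,315,230),f(b,315,230)]),np.hstack([cv2.resize(cv2.convertScaleAbs((w['image'][190:340,180:378]/255.)**.45*255),(396,300)),f(sc['image'],185,150)])]))
print(proj(w,[[.595,-.2117,.076],[.55,-.219,.076]]))
E
```

```text
[[286.98577301 203.82321552]
 [286.86649444 270.96758157]]
```

View pics/cmp.png

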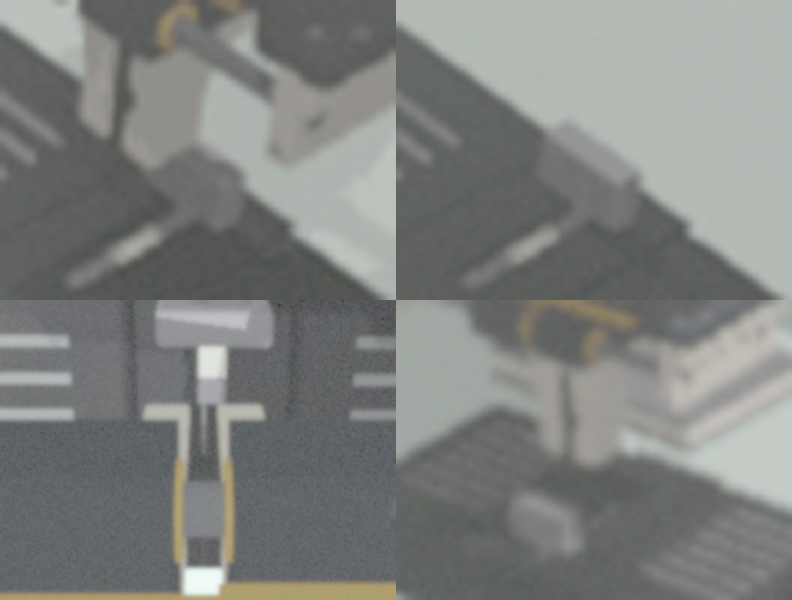

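```bash
python3 - <<'E'
from plant import r
from h import *
np.set_printoptions(precision=4,suppress=True)
a=pickle.load(open('d2.pkl','rb'));w,sc=pickle.load(open('d3.pkl','rb'))
S=lambda x,y:(315+x/6,230+y/6);C=lambda x,y:(185+(x-396)/6,150+(y-300)/6)
for p,q in[((155,165),(553,455)),((115,140),(570,460)),((97,133),(600,465))]:print(tri(a,S(*p),sc,C(*q)))
# wrist: finger tips bright flanges crop (145..265,412) 
for z in(.06,.08,.09,.1): print(z,onz(w,(180+145/2,190+412/2),z),onz(w,(180+265/2,190+412/2),z))
E
```

```text
(array([ 0.572 , -0.2264,  0.0871]), np.float64(0.007544298435636543))
(array([ 0.5689, -0.2131,  0.0886]), np.float64(0.013145686419568234))
(array([ 0.5636, -0.2034,  0.0873]), np.float64(0.00488132364062528))
0.06 [ 0.4228 -0.2115  0.06  ] [ 0.4305 -0.2602  0.06  ]
0.08 [ 0.4463 -0.2103  0.08  ] [ 0.4532 -0.2539  0.08  ]
0.09 [ 0.4581 -0.2097  0.09  ] [ 0.4646 -0.2507  0.09  ]
0.1 [ 0.4699 -0.2091  0.1   ] [ 0.476  -0.2476  0.1   ]
```

```bash
python3 - <<'E'
from h import *
np.set_printoptions(precision=4,suppress=True)
d=pickle.load(open('d0.pkl','rb'));S=d['side']
y=np.radians(-24.2);ty=np.array([np.sin(y),-np.cos(y),0]);t=np.array([.2768,.6151,0])
for z in(.19,.205,.22): print(z,proj(S,[t+ty*s*.05+[0,0,z] for s in(-1,0,1)]).tolist())
w,sc=pickle.load(open('d1.pkl','rb'));t=np.array([.6257,-.2064,0])
for z in(.162,.176,.19): print(z,proj(sc,[t+[0,0,z]]),proj(d['scene'],[t+[0,0,z]]))
crop(S['image'],55,30,90,75,4.2,'/tmp/a.png');crop(sc['image'],170,100,90,75,4.2,'/tmp/b.png')
cv2.imwrite('pics/tips.png',np.hstack([cv2.imread('/tmp/a.png'),cv2.imread('/tmp/b.png')]))
E
```

```text
0.19 [[108.44135750803468, 100.39572624106464], [103.89685380541405, 105.58447234395439], [99.02833406014048, 111.1431679701815]]
0.205 [[107.29490348098915, 95.72532607272208], [102.67902415887542, 100.78831055168968], [97.73166642263467, 106.21488124007084]]
0.22 [[106.13291713171259, 90.99165065857709], [101.44411927835401, 95.92490159964781], [96.41616061962992, 101.21499568358196]]
0.162 [[201.5209 161.1934]] [[201.5209 161.1934]]
0.176 [[201.237  156.6679]] [[201.237  156.6679]]
0.19 [[200.9499 152.0934]] [[200.9499 152.0934]]
```

View pics/tips.png

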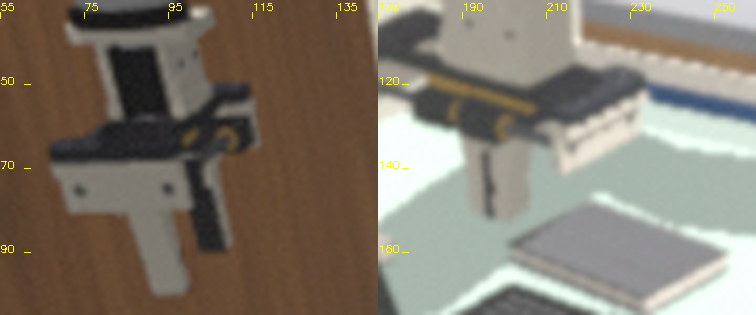

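The fingertips really sit about 14.5 mm above the reported TCP height. I measured this in three poses, and it explains why they passed over the tab without touching. From here on I'll use tip z = reading + 14.5 mm. I'll back off over the tab, go lower and push again.

Call:
send_rows(steps=[{"dp": [0,0,-18],"roll": 0,"jaw": 0},{"dp": [30,0,-18],"roll": 0,"jaw": 0},{"dp": [60,0,-18],"roll": 0,"jaw": 0},{"dp": [60,0,0],"roll": 0,"jaw": 0},{"dp": [60,0,12],"roll": 0,"jaw": 0}])

```text
time_s: 4.65
tcp_pos: [0.6259, -0.204, 0.0586]
eef_rot: [-180.0, 0.1, 9.0]
contact_force: [-0.4, -0.2, -0.8]
gripper_width: 0.0007
gripper_force: 0.0
```

Call:
send_rows(steps=[{"dp": [0,0,8],"roll": 0,"jaw": 0},{"dp": [0,0,15],"roll": 0,"jaw": 0},{"dp": [0,0,15],"roll": 0,"jaw": 0},{"dp": [-12,0,15],"roll": 0,"jaw": 0},{"dp": [-24,0,15],"roll": 0,"jaw": 0}])

```text
time_s: 5.28
tcp_pos: [0.6034, -0.208, 0.046]
eef_rot: [180.0, -0.1, 9.0]
contact_force: [3.3, 0.6, -2.6]
gripper_width: 0.0
gripper_force: 1.7
```

Call:
send_rows(steps=[{"dp": [-8,0,0],"roll": 0,"jaw": 0},{"dp": [-14,0,0],"roll": 0,"jaw": 0},{"dp": [-20,0,0],"roll": 0,"jaw": 0},{"dp": [-26,0,0],"roll": 0,"jaw": 0},{"dp": [-30,0,0],"roll": 0,"jaw": 0}])

```text
time_s: 5.9
tcp_pos: [0.5747, -0.2125, 0.046]
eef_rot: [180.0, -0.1, 9.0]
contact_force: [5.0, 2.9, -0.3]
gripper_width: 0.0001
gripper_force: 2.9
```

Call:
send_rows(steps=[{"dp": [-5,0,0],"roll": 0,"jaw": 0},{"dp": [-8,0,0],"roll": 0,"jaw": 0},{"dp": [-11,0,0],"roll": 0,"jaw": 0},{"dp": [-11,0,0],"roll": 0,"jaw": 0}])

```text
time_s: 6.4
tcp_pos: [0.5662, -0.2139, 0.0462]
eef_rot: [179.9, -0.4, 9.0]
contact_force: [11.4, 3.9, -5.4]
gripper_width: 0.0003
gripper_force: 5.7
```

Call:
send_rows(steps=[{"dp": [-2,0,0],"roll": 0,"jaw": 0},{"dp": [-2,0,0],"roll": 0,"jaw": 0}])

```text
time_s: 6.65
tcp_pos: [0.5661, -0.2139, 0.0463]
eef_rot: [179.9, -0.5, 9.1]
contact_force: [15.3, 4.3, -9.2]
gripper_width: 0.0005
gripper_force: 8.0
```

```bash
python3 - <<'E'
from plant import r
from h import *
s=r.get_state();print(s['tcp_pos'],s['contact_force'])
a=r.capture('side');b=r.capture('scene');pickle.dump((a,b),open('d4.pkl','wb'))
crop(a['image'],260,220,150,110,5.2,'pics/s4.png')
E
```

```text
[ 0.56606243 -0.21391448  0.04630519] [15.28150454  4.2928132  -9.19511315]
```

View pics/s4.png

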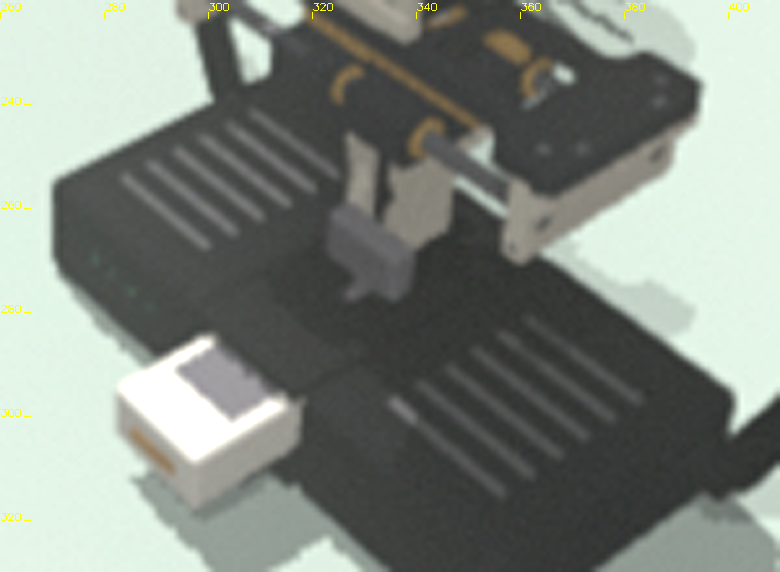

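The pack now sticks out. Its front top corners are at (282.5,294) and (297.7,309), and it meets the router face at (300,285) and (317,297). The slide is at its stop.

```bash
python3 - <<'E'
from h import *
np.set_printoptions(precision=4,suppress=True)
a,b=pickle.load(open('d4.pkl','rb'))
q=np.array([onz(a,(260+x/5.2-.4,220+y/5.2-.4),.04)for x,y in[(118,387),(197,465),(298,400),(210,337)]]);print(q)
e=np.diff(q,axis=0);print(np.linalg.norm(e,axis=1),np.degrees(np.arctan2(e[:,1],e[:,0])))
print('front mid',q[:2].mean(0),'target grasp', q[:2].mean(0)+np.array([.988,.156,0])*.018)
E
```

```text
[[ 0.4438 -0.214   0.04  ]
 [ 0.4499 -0.2601  0.04  ]
 [ 0.4982 -0.2512  0.04  ]
 [ 0.4869 -0.2083  0.04  ]]
[0.0464 0.0492 0.0444] [-82.4635  10.3447 104.765 ]
front mid [ 0.4469 -0.2371  0.04  ] target grasp [ 0.4646 -0.2342  0.04  ]
```

Call:
send_rows(steps=[{"dp": [15,0,0],"roll": 0,"jaw": 0},{"dp": [30,0,0],"roll": 0,"jaw": 0},{"dp": [45,0,0],"roll": 0,"jaw": 0},{"dp": [62,0,0],"roll": 0,"jaw": 0},{"dp": [62,0,-30],"roll": 0,"jaw": 0}])

```text
time_s: 7.38
tcp_pos: [0.6206, -0.2046, 0.0724]
eef_rot: [-179.9, 0.4, 9.0]
contact_force: [-0.0, -0.2, 0.4]
gripper_width: 0.0004
gripper_force: 0.0
```

Call:
send_rows(steps=[{"dp": [0,0,-50],"roll": 0,"jaw": 50},{"dp": [-40,0,-50],"roll": 0,"jaw": 80},{"dp": [-80,0,-50],"roll": 0,"jaw": 80},{"dp": [-120,3,-50],"roll": 0,"jaw": 80},{"dp": [-160,3,-50],"roll": 0,"jaw": 80}])

```text
time_s: 8.0
tcp_pos: [0.4627, -0.2333, 0.125]
eef_rot: [-180.0, 0.1, 9.0]
contact_force: [0.6, -0.4, 1.0]
gripper_width: 0.0451
gripper_force: 0.0
```

Call:
send_rows(steps=[{"dp": [0,0,20],"roll": 0,"jaw": 80},{"dp": [0,0,50],"roll": 0,"jaw": 80},{"dp": [0,0,90],"roll": 0,"jaw": 80},{"dp": [0,0,120],"roll": 0,"jaw": 80},{"dp": [0,0,130],"roll": 0,"jaw": 80}])

```text
time_s: 8.62
tcp_pos: [0.4628, -0.2329, -0.0065]
eef_rot: [-179.9, 0.3, 9.0]
contact_force: [-0.3, -0.8, -0.2]
gripper_width: 0.0697
gripper_force: 0.0
```

Call:
send_rows(steps=[{"dp": [0,0,0],"roll": 0,"jaw": 40},{"dp": [0,0,0],"roll": 0,"jaw": 40},{"dp": [0,0,0],"roll": 0,"jaw": 40},{"dp": [0,0,0],"roll": 0,"jaw": 40}], newtons=25)

```text
time_s: 9.12
tcp_pos: [0.4654, -0.2331, -0.0034]
eef_rot: [180.0, -0.1, 9.0]
contact_force: [-0.8, 1.2, 6.3]
gripper_width: 0.048
gripper_force: 25.0
```

Call:
send_rows(steps=[{"dp": [-10,0,0],"roll": 0,"jaw": 35},{"dp": [-25,0,0],"roll": 0,"jaw": 35},{"dp": [-40,0,0],"roll": 0,"jaw": 35},{"dp": [-55,0,0],"roll": 0,"jaw": 35},{"dp": [-70,0,0],"roll": 0,"jaw": 35}], newtons=40)

```text
time_s: 9.75
tcp_pos: [0.3951, -0.2442, -0.0042]
eef_rot: [180.0, -0.1, 9.0]
contact_force: [3.3, 0.0, 4.9]
gripper_width: 0.0478
gripper_force: 40.0
```

```bash
python3 - <<'E'
from plant import r
from h import *
np.set_printoptions(precision=4,suppress=True)
s=r.get_state();print(s['tcp_pos'],s['contact_force'],s['moment'])
a=r.capture('side');pickle.dump(a,open('d5.pkl','wb'))
im=a['image'];m=cv2.inRange(im,(150,150,150),(255,255,255))
for n,p in[('grasp',s['tcp_pos'])]:print(proj(a,[p]))
E
```

```text
[ 0.3951 -0.2442 -0.0042] [3.2913 0.001  4.9102] [ 0.1825 -1.5446  0.0326]
[[267.3462 330.454 ]]
```

The pack slides freely, but the fingertips are about 4 mm below its underside, so I couldn't lay it flat like this. I'll push it back in, where the bay supports it, and re-grip higher.

Call:
send_rows(steps=[{"dp": [12,0,0],"roll": 0,"jaw": 35},{"dp": [26,0,0],"roll": 0,"jaw": 35},{"dp": [40,0,0],"roll": 0,"jaw": 35},{"dp": [54,0,0],"roll": 0,"jaw": 35},{"dp": [66,0,0],"roll": 0,"jaw": 35}])

```text
time_s: 10.42
tcp_pos: [0.4336, -0.2347, -0.0108]
eef_rot: [-179.4, 2.6, 8.6]
contact_force: [-48.5, -26.4, 16.1]
gripper_width: 0.0476
gripper_force: 40.1
```

```bash
python3 - <<'E'
from plant import r
from h import *
s=r.get_state();print(s['tcp_pos'],s['contact_force'],s['moment'],s['gripper_width'])
E
```

```text
[ 0.43357639 -0.23472906 -0.01077685] [-48.47611891 -26.41220612  16.1222417 ] [-9.93528796 17.53734902 -0.20515667] 0.04763915076971634
```

Call:
send_rows(steps=[{"dp": [-20,0,0],"roll": 0,"jaw": 35},{"dp": [-28,0,0],"roll": 0,"jaw": 35},{"dp": [-28,0,0],"roll": 0,"jaw": 35}])

```text
time_s: 10.8
tcp_pos: [0.4331, -0.2379, -0.0045]
eef_rot: [-180.0, -0.0, 9.0]
contact_force: [0.5, -0.3, -1.9]
gripper_width: 0.0477
gripper_force: 40.0
```

```bash
python3 - <<'E'
from plant import r
from h import *
s=r.get_state();print(s['tcp_pos'],s['contact_force'],s['moment'],s['gripper_width'],s['eef_rot'])
a=r.capture('side');b=r.capture('scene');w=r.capture('wrist');pickle.dump((a,b,w),open('d6.pkl','wb'))
A=a['image'][265:355,215:335];
cv2.imwrite('pics/s6.png',cv2.resize(cv2.convertScaleAbs((A/255.)**.6*255),None,fx=6.5,fy=6.5,interpolation=cv2.INTER_CUBIC))
E
```

```text
[ 0.43312787 -0.23791994 -0.00447515] [ 0.48689194 -0.28534039 -1.94277871] [-0.01546384 -0.14068528  0.00486191] 0.04770766530007423 [-1.79997260e+02 -1.34832277e-02  9.00236983e+00]
```

View pics/s6.png

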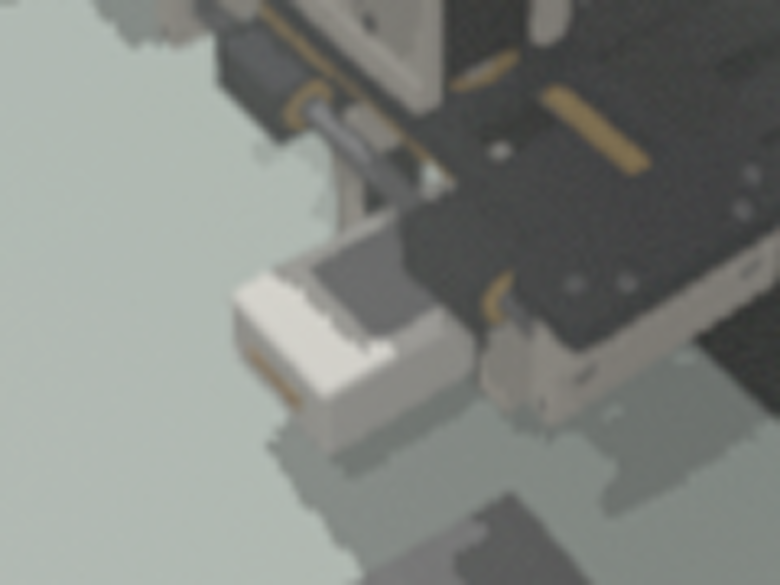

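The pack's front top corners are at (251,310) and (265,326), with the near bottom corner at (266,334). It has slid within the grip, so I'll work out where it sits relative to the fingers.

```bash
python3 - <<'E'
from h import *
np.set_printoptions(precision=4,suppress=True)
a,b,w=pickle.load(open('d6.pkl','rb'))
c=lambda x,y:(215+x/6.5-.4,265+y/6.5-.4)
for z in(.036,.04,.044):
  q=np.array([onz(a,c(*p),z)[:2] for p in[(235,295),(325,395),(475,310)]]);e=np.diff(q,axis=0);m=q[:2].mean(0);v=np.array([.4331,-.2379])-m
  print(z,q.tolist(),np.linalg.norm(e,axis=1),np.degrees(np.arctan2(e[:,1],e[:,0])),'tcp-front: x',v@[.988,.156],'y',v@[-.156,.988])
m=q[1]
for z in(.01,.014,.018):print(z,proj(a,[[*onz(a,c(325,395),.04)[:2],z]]),c(330,450))
E
```

```text
0.036 [[0.3751724171615004, -0.21767880656610605], [0.3814085158026077, -0.2614258511281334], [0.4320843269261905, -0.25510315339071493]] [0.0442 0.0511] [-81.8872   7.1119] tcp-front: x 0.05440958241588125 y -0.006917786327845285
0.04 [[0.3737673759561514, -0.2210023488090126], [0.3799582977520116, -0.2644324719148638], [0.4302669926048845, -0.25815557838191144]] [0.0439 0.0507] [-81.8872   7.1119] tcp-front: x 0.056313833204629814 y -0.004013396013168345
0.044 [[0.3723623347508024, -0.2243258910519192], [0.3785080797014155, -0.26743909270159427], [0.42844965828357845, -0.2612080033731079]] [0.0435 0.0503] [-81.8872   7.1119] tcp-front: x 0.05821808399337844 y -0.001109005698491358
0.01 [[264.9381 336.5175]] (265.3692307692308, 333.83076923076925)
0.014 [[264.894  335.0618]] (265.3692307692308, 333.83076923076925)
0.018 [[264.8495 333.5968]] (265.3692307692308, 333.83076923076925)
```

```bash
python3 - <<'E'
from h import *
np.set_printoptions(precision=4,suppress=True)
a,b,w=pickle.load(open('d6.pkl','rb'));g=cv2.cvtColor(a['image'],cv2.COLOR_BGR2GRAY).astype(float)
up=[];lo=[];tp=[]
for u in range(267,287):
    c=g[:,u]; exp=265+(395-(u+.4-215)*6.5*0-0)/6.5
    vu=265+(395-.567*((u+.4-215)*6.5-325))/6.5-.4; vl=265+(452-.593*((u+.4-215)*6.5-330))/6.5-.4
    def edge(v0,s):
        r=np.arange(int(v0)-4,int(v0)+5); dd=np.diff(c[r])*s; dd=np.clip(dd,0,None); return (r[:-1]+.5)@dd/dd.sum() if dd.sum()>0 else np.nan, dd.max()
    up.append((u,*edge(vu,-1)));lo.append((u,*edge(vl,-1)))
print(np.array(up)[::3]);print(np.array(lo)[::3])
fu=np.polyfit([x[0] for x in up],[x[1] for x in up],1);fl=np.polyfit([x[0] for x in lo],[x[1] for x in lo],1);print('slopes',fu,fl)
t=np.array([.4331,-.2379]);X=np.array([.988,.156]);Y=np.array([-.156,.988])
def f(p): # p: zbottom at tcp, pitch(nose up) ; residuals
    R=[]
    for s in np.linspace(-.05,-.014,8):
        for dz,ff in((.026,fu),(0,fl)):
            xy=t+X*s-Y*.024;q=proj(a,[[*xy,p[0]+dz-s*p[1]]])[0];R.append(q[1]-np.polyval(ff,q[0]))
    return np.array(R)
from scipy.optimize import least_squares
o=least_squares(f,[.015,0],loss='soft_l1');print('z under at tcp',o.x[0],'nose-up deg',np.degrees(o.x[1]),'res',o.fun)
E
```

```text
[[267.     324.1292  31.    ]
 [270.     322.4451  33.    ]
 [273.     320.7159  35.    ]
 [276.     319.9444  10.    ]
 [279.     318.0263   9.    ]
 [282.     316.7667  10.    ]
 [285.     310.5      1.    ]]
[[267.     333.2619   9.    ]
 [270.     332.0238  10.    ]
 [273.     329.5909  11.    ]
 [276.     327.9348   9.    ]
 [279.     326.4048  11.    ]
 [282.     324.4048  11.    ]
 [285.     322.881   10.    ]]
slopes [ -0.634  494.0704] [ -0.5996 493.5448]
z under at tcp 0.02253137919423484 nose-up deg -0.2667606916795693 res [-0.574   0.6063 -0.5171  0.5457 -0.4606  0.4855 -0.4045  0.4258 -0.3489
  0.3665 -0.2937  0.3077 -0.2389  0.2492 -0.1845  0.1912]
```

Call:
send_rows(steps=[{"dp": [6,0,0],"roll": 0,"jaw": 35},{"dp": [12,0,0],"roll": 0,"jaw": 35},{"dp": [12,0,0],"roll": 0,"jaw": 35}])

```text
time_s: 11.32
tcp_pos: [0.4458, -0.236, -0.0045]
eef_rot: [180.0, -0.0, 9.0]
contact_force: [0.6, -1.0, -2.3]
gripper_width: 0.0476
gripper_force: 40.0
```

Call:
send_rows(steps=[{"dp": [0,0,1],"roll": 0,"jaw": 35},{"dp": [0,0,2],"roll": 0,"jaw": 35},{"dp": [0,0,2],"roll": 0,"jaw": 35}])

```text
time_s: 11.7
tcp_pos: [0.4446, -0.2362, -0.0066]
eef_rot: [-180.0, 0.0, 9.0]
contact_force: [0.8, -1.3, -2.4]
gripper_width: 0.0477
gripper_force: 40.0
```

Call:
send_rows(steps=[{"dp": [0,0,1],"roll": 0,"jaw": 35},{"dp": [0,0,2],"roll": 0,"jaw": 35},{"dp": [0,0,2],"roll": 0,"jaw": 35}])

```text
time_s: 12.08
tcp_pos: [0.4448, -0.2361, -0.0086]
eef_rot: [-180.0, 0.0, 9.0]
contact_force: [0.1, -0.1, -2.0]
gripper_width: 0.0477
gripper_force: 40.0
```

Call:
send_rows(steps=[{"dp": [0,0,1],"roll": 0,"jaw": 35},{"dp": [0,0,2],"roll": 0,"jaw": 35},{"dp": [0,0,2],"roll": 0,"jaw": 35}])

```text
time_s: 12.45
tcp_pos: [0.4449, -0.2363, -0.01]
eef_rot: [180.0, -0.0, 9.0]
contact_force: [-2.3, 0.5, 4.6]
gripper_width: 0.0479
gripper_force: 40.0
```

Call:
send_rows(steps=[{"dp": [0,0,-2.5],"roll": 0,"jaw": 35},{"dp": [4,0,-2.5],"roll": 0,"jaw": 35},{"dp": [8,0,-2.5],"roll": 0,"jaw": 35},{"dp": [12,0,-2.5],"roll": 0,"jaw": 35},{"dp": [12,0,-2.5],"roll": 0,"jaw": 35}])

```text
time_s: 13.08
tcp_pos: [0.4571, -0.2342, -0.0082]
eef_rot: [180.0, 0.0, 9.0]
contact_force: [0.1, 0.6, -2.3]
gripper_width: 0.0478
gripper_force: 40.0
```

Call:
send_rows(steps=[{"dp": [4,0,0],"roll": 0,"jaw": 35},{"dp": [9,0,0],"roll": 0,"jaw": 35},{"dp": [14,0,0],"roll": 0,"jaw": 35},{"dp": [18,0,0],"roll": 0,"jaw": 35},{"dp": [18,0,0],"roll": 0,"jaw": 35}])

```text
time_s: 13.7
tcp_pos: [0.4748, -0.2314, -0.0081]
eef_rot: [180.0, -0.0, 9.0]
contact_force: [0.3, -0.0, -1.4]
gripper_width: 0.048
gripper_force: 40.0
```

Call:
send_rows(steps=[{"dp": [2,0,0],"roll": 0,"jaw": 35},{"dp": [3,0,0],"roll": 0,"jaw": 35},{"dp": [3,0,1],"roll": 0,"jaw": 35},{"dp": [3,0,2],"roll": 0,"jaw": 35},{"dp": [3,0,2],"roll": 0,"jaw": 35}])

```text
time_s: 14.32
tcp_pos: [0.4774, -0.231, -0.0098]
eef_rot: [180.0, -0.0, 9.0]
contact_force: [-1.4, 0.1, 1.4]
gripper_width: 0.0478
gripper_force: 40.0
```

```bash
python3 - <<'E'
from plant import r
from h import *
np.set_printoptions(precision=4,suppress=True)
s=r.get_state();print(s['tcp_pos'],s['contact_force'],s['moment'])
a=r.capture('side');pickle.dump(a,open('d7.pkl','wb'))
g=a['image'];m=cv2.inRange(g,(120,120,120),(255,255,255));m[:, :250]=0;m[:280]=0;m[340:]=0;m[:,320:]=0
hs=cv2.cvtColor(g,cv2.COLOR_BGR2HSV);print('desk hsv',hs[320,240])
# pack: low-saturation bright (desk is greenish)
mm=((hs[...,1]<22)&(hs[...,2]>95)).astype(np.uint8)*255;mm[:270]=0;mm[345:]=0;mm[:,:240]=0;mm[:,330:]=0
n,l,st,ce=cv2.connectedComponentsWithStats(mm)
for i in range(1,n):
    if st[i,4]>30:
        c=cv2.findContours((l==i).astype(np.uint8),0,2)[0][0];print(st[i],cv2.approxPolyDP(c,2.5,True).reshape(-1,2).tolist())
E
```

```text
[ 0.4774 -0.231  -0.0098] [-1.388   0.1324  1.377 ] [0.1934 0.3288 0.0048]
desk hsv [ 65  19 147]
[ 240  270   63   75 3098] [[240, 272], [240, 344], [290, 342], [275, 323], [277, 316], [270, 306], [284, 316], [284, 320], [302, 303], [291, 308], [280, 297], [289, 291], [285, 292], [268, 270]]
[295 336  16   9 103] [[295, 340], [297, 344], [310, 344], [304, 336]]
```

Call:
send_rows(steps=[{"dp": [0,0,0],"roll": 0,"jaw": 50},{"dp": [0,0,0],"roll": 0,"jaw": 54},{"dp": [0,0,0],"roll": 0,"jaw": 60},{"dp": [0,0,0],"roll": 0,"jaw": 66},{"dp": [0,0,0],"roll": 0,"jaw": 70}], newtons=3)

```text
time_s: 15.0
tcp_pos: [0.4776, -0.231, -0.01]
eef_rot: [180.0, -0.0, 9.0]
contact_force: [-0.8, -0.3, 0.3]
gripper_width: 0.06
gripper_force: 0.0
```

```bash
cat > see.py <<'E'
from plant import r
from h import *
np.set_printoptions(precision=4,suppress=True)
def side_top():
    "nose top corners: bright white top face in side view"
    a=r.capture('side');g=a['image'].min(axis=2)
    m=((g>175)*255).astype(np.uint8);m[:270]=0;m[350:]=0;m[:,:225]=0;m[:,330:]=0
    n,l,st,ce=cv2.connectedComponentsWithStats(m)
    for i in range(1,n):
        if st[i,4]>25:
            c=cv2.findContours((l==i).astype(np.uint8),0,2)[0][0];p=cv2.approxPolyDP(c,2,True).reshape(-1,2)
            print(st[i].tolist());[print('  ',q.tolist(),onz(a,q,.04)[:2]) for q in p]
    return a
E
python3 - <<'E'
from see import *
s=r.get_state();print(s['tcp_pos'],s['contact_force'],s['gripper_width'])
side_top()
E
```

```text
[ 0.4776 -0.231  -0.01  ] [-0.7735 -0.3326  0.2685] 0.05999745986645398
[272, 302, 8, 9, 37]
   [274, 302] [ 0.4203 -0.2243]
   [272, 305] [ 0.4135 -0.229 ]
   [278, 310] [ 0.4175 -0.245 ]
   [279, 305] [ 0.4249 -0.2353]
```

Call:
send_rows(steps=[{"dp": [0,0,-30],"roll": 0,"jaw": 70},{"dp": [0,0,-70],"roll": 0,"jaw": 70},{"dp": [-45,0,-75],"roll": 0,"jaw": 40},{"dp": [-90,0,-75],"roll": 0,"jaw": 0},{"dp": [-90,0,-60],"roll": 0,"jaw": 0}], newtons=20)

```text
time_s: 15.68
tcp_pos: [0.3864, -0.2453, 0.0509]
eef_rot: [180.0, -0.1, 8.9]
contact_force: [-0.1, -0.4, 0.9]
gripper_width: 0.0369
gripper_force: 0.0
```

```bash
python3 - <<'E'
from see import *
s=r.get_state();print(s['tcp_pos'],s['contact_force'],s['gripper_width'])
pickle.dump(side_top(),open('d8.pkl','wb'))
E
```

```text
[ 0.3864 -0.2453  0.0509] [-0.0626 -0.423   0.8632] 0.03694165758181907
```

Call:
send_rows(steps=[{"dp": [0,0,20],"roll": 0,"jaw": 0},{"dp": [0,0,40],"roll": 0,"jaw": 0},{"dp": [0,0,49],"roll": 0,"jaw": 0},{"dp": [12,0,49],"roll": 0,"jaw": 0},{"dp": [22,0,49],"roll": 0,"jaw": 0}])

```text
time_s: 16.35
tcp_pos: [0.4076, -0.2415, 0.001]
eef_rot: [-179.9, 0.4, 9.0]
contact_force: [-23.9, -9.3, 17.5]
gripper_width: 0.0005
gripper_force: 12.5
```

Call:
send_rows(steps=[{"dp": [4,0,0],"roll": 0,"jaw": 0},{"dp": [8,0,0],"roll": 0,"jaw": 0},{"dp": [12,0,0],"roll": 0,"jaw": 0}])

```text
time_s: 16.73
tcp_pos: [0.4074, -0.2403, -0.0001]
eef_rot: [-179.7, 1.4, 8.9]
contact_force: [-43.5, -17.3, 34.4]
gripper_width: -0.0001
gripper_force: 22.9
```

Call:
send_rows(steps=[{"dp": [-25,0,0],"roll": 0,"jaw": 0},{"dp": [-40,0,-10],"roll": 0,"jaw": 0},{"dp": [-40,0,-60],"roll": 0,"jaw": 60},{"dp": [-40,-50,-110],"roll": 0,"jaw": 70},{"dp": [-40,-100,-110],"roll": 0,"jaw": 70}])

```text
time_s: 17.35
tcp_pos: [0.3704, -0.1465, 0.1153]
eef_rot: [179.9, -0.5, 8.9]
contact_force: [1.1, 1.5, 1.3]
gripper_width: 0.0253
gripper_force: 0.0
```

```bash
python3 - <<'E'
from see import *
s=r.get_state();print(s['tcp_pos'],s['contact_force'],s['gripper_width'])
a=side_top();b=r.capture('scene');w=r.capture('wrist');pickle.dump((a,b,w),open('d9.pkl','wb'))
g=a['image'].min(axis=2)[284:330:2,256:322:2]
for row,x in zip(range(284,330,2),g):print(row,' '.join('%3d'%v for v in x))
t=np.array([.490,-.228]);X=np.array([.988,.156]);Y=np.array([-.156,.988])
print('pred nose@-137 (TL,TR,BR), level:',proj(a,[[*(t-X*.072+Y*.024),.04],[*(t-X*.072-Y*.024),.04],[*(t-X*.072-Y*.024),.014],[*(t+Y*.024),.04],[*(t-Y*.024),.04]]))
E
```

```text
[ 0.3704 -0.1465  0.1153] [1.055  1.4742 1.3046] 0.025309473794043733
284 111 110 110 110 111 110 111 111 110 109 115 126  96  66  54  31  31  31  30  29  35  92 117  37  32  34  33  32  32  32  30  32  29
286 112 111 111 110 111 110 115 129 116 110 110 110 110  98  64  54  33  29  30  55 142 162 114  65  36  31  33  34  31  32  30  31  32
288 125 118 111 113 117 110 111 123 129 111 110 110 110 110 102  65  57  41  93 166 146  96  90  86  81  36  30  33  33  31  32  32  32
290 129 129 122 129 129 126 111 111 118 109 110 111 111 110 110 102  78 146 163 115  90  90  91  92  91  70  42  30  32  31  32  31  30
292 129 129 129 129 129 128 125 111 110 109 110 110 110 109 111 132 165 145  97  91  92  91  91  91  91  90  85  44  28  32  32  33  30
294 128 129 129 129 128 129 128 119 111 110 110 109 109 116 154 163 115  92  92  92  92  92  90  91  90  90  90  84  46  30  31  28  28
296 129 128 129 129 129 129 129 129 122 111 110 110 132 166 146  98  92  93  93  93  91  92  92  91  90  90  89  95 129 114  34  40  32
298 129 129 129 130 129 129 129 124 111 110 116 155 169 122  94  93  93  93  9
[... 1537 characters left out ...]
  79  78  79  79
322  83  82  82  82  80 100 130 129 128 129  99  80  80  78  81  84  80  81  71  66  69  78  80  80  79  79  79  79  79  79  79  79  79
324  81  82  82  81  82  83 118 129 128 128 122  81  80  80  77  84  78  67  65  73  79  79  79  80  79  80  79  79  79  80  79  78 102
326  82  82  82  81  82  80  92 129 129 130 129 121  96  80  80  78  64  68  80  79  80  80  79  80  79  79  79  79  78  77  80 111 128
328  82  81  82  82  82  80  81  94 129 129 129 129 123  82  80  79  79  80  80  80  80  80  79  79  79  78  79  78  81 102 126 129 127
pred nose@-137 (TL,TR,BR), level: [[269.3738 299.9103]
 [285.3171 315.6769]
 [285.1864 325.323 ]
 [298.6304 283.2537]
 [315.0515 297.53  ]]
```

Call:
send_rows(steps=[{"dp": [10,30,0],"roll": 0,"jaw": 80},{"dp": [25,60,0],"roll": 0,"jaw": 80},{"dp": [49,99,0],"roll": 0,"jaw": 80},{"dp": [49,99,10],"roll": 0,"jaw": 80},{"dp": [49,99,20],"roll": 0,"jaw": 80}])

```text
time_s: 18.12
tcp_pos: [0.4306, -0.2379, 0.0903]
eef_rot: [-180.0, 0.0, 8.9]
contact_force: [-0.6, 0.1, -0.7]
gripper_width: 0.0696
gripper_force: 0.0
```

Call:
send_rows(steps=[{"dp": [0,0,20],"roll": 0,"jaw": 80},{"dp": [0,0,50],"roll": 0,"jaw": 80},{"dp": [0,0,75],"roll": 0,"jaw": 80},{"dp": [0,0,90],"roll": 0,"jaw": 80},{"dp": [0,0,90],"roll": 0,"jaw": 80}])

```text
time_s: 18.75
tcp_pos: [0.4295, -0.2369, 0.0001]
eef_rot: [-180.0, 0.1, 9.0]
contact_force: [0.2, -0.2, 0.0]
gripper_width: 0.0703
gripper_force: 0.0
```

Call:
send_rows(steps=[{"dp": [4,0,0],"roll": 0,"jaw": 80},{"dp": [4,0,0],"roll": 0,"jaw": 40},{"dp": [4,0,0],"roll": 0,"jaw": 40},{"dp": [4,0,0],"roll": 0,"jaw": 40},{"dp": [4,0,0],"roll": 0,"jaw": 40}], newtons=8)

```text
time_s: 19.38
tcp_pos: [0.4349, -0.2368, 0.0012]
eef_rot: [180.0, -0.0, 9.0]
contact_force: [-0.7, 0.7, 1.7]
gripper_width: 0.0481
gripper_force: 8.0
```

Call:
send_rows(steps=[{"dp": [0,0,-2],"roll": 0,"jaw": 40},{"dp": [0,0,-4],"roll": 0,"jaw": 40},{"dp": [0,0,-4],"roll": 0,"jaw": 40}])

```text
time_s: 19.75
tcp_pos: [0.4347, -0.2367, 0.005]
eef_rot: [-180.0, 0.0, 9.0]
contact_force: [0.4, -0.1, -1.8]
gripper_width: 0.048
gripper_force: 8.0
```

```bash
python3 - <<'E'
from see import *
s=r.get_state();print(s['tcp_pos'],s['contact_force'],s['moment'],s['gripper_width'])
a=r.capture('side')
g=a['image'].min(axis=2)[296:336:2,262:304:2]
for row,x in zip(range(296,336,2),g):print(row,' '.join('%3d'%v for v in x))
E
```

```text
[ 0.4347 -0.2367  0.005 ] [ 0.4009 -0.0593 -1.7901] [-0.0126  0.0396 -0.0359] 0.047982396833710944
296 135 135 114  81  78  36  32  34  33  34  35  33  32  33  31  32  30  30  28  30  28
298 136 135 131  87  76  36  56  76  36  33  35  34  33  33  33  32  31  30  28  29  31
300 136 136 135 129  84  82 103  96  35  34  34  33  32  32  31  30  32  31  29  30  29
302 135 135 136 135 122 104 104 104  73  34  32  32  33  35  32  36  34  31  31  29  31
304 136 135 135 136 126  93 104 103 104  77  34  34  31  32  33  44  35  28  32  31  31
306 135 136 135 135 126  89  94 104 104 104  76  33  32  33  38  42  45  31  30  31  32
308 136 136 136 136 128  87  83  94 104 103 103  77  33  31  36  38  48  42  36  30  29
310 135 136 136 136 131  98  57  82  94 104 103 104  76  32  36  57  65  48  75  46  27
312 136 136 135 136 136 130  89  52  82  94 104 104  90  58  51  70  70  65  78  73  36
314 136 137 135 136 136 131 107  78  52  81  93 104  88  71  57  69  70  70  78  78  76
316 136 136 136 136 131 108  83  83  78  52  87  93  98  77  68  70  72  69  78  79  77
318 136 136 119 110  85  84  85  84  81  80  82  88  89  76  73  68  70  70  79  79  74
320 136 119  86  85  84  85  84  84  84  82  84  87  89  77  75  74  70  71  78  79  74
322 101 103  85  84  85  85  85  85  83  83  83  83  89  82  73  77  73  68  68  78  74
324  85  89  86  86  86  85  84  83  85  83  85  74  81  67  64  66  67  62  68  78  70
326  87  86  86  86  85  86  85  84  85  84  83  83  79  71  76  82  70  62  64  64  64
328  86  87  87  86  86  85  86  84  85  84  83  83  83  83  82  83  81  73  69  64  63
330  88  86  86  86  86  86  85  85  85  84  85  84  83  84  84  82  83  82  83  73  81
332 136  91  86  86  86  85  86  85  85  84  84  84  83  83  84  84  83  82  82  82  81
334 137 129  86  86  86  85  86  85  85  84  84  84  84  84  84  83  83  84  83  83  82
```

Call:
send_rows(steps=[{"dp": [0,0,-1.5],"roll": 0,"jaw": 40},{"dp": [0,0,-1.5],"roll": 0,"jaw": 40}], newtons=8)

```text
time_s: 20.05
tcp_pos: [0.4349, -0.2367, 0.0065]
eef_rot: [180.0, -0.0, 9.0]
contact_force: [0.2, 0.3, -1.8]
gripper_width: 0.0477
gripper_force: 8.0
```

Call:
send_rows(steps=[{"dp": [0,0,0],"roll": 0,"jaw": 35},{"dp": [0,0,0],"roll": 0,"jaw": 35},{"dp": [-5,0,0],"roll": 0,"jaw": 35},{"dp": [-12,0,0],"roll": 0,"jaw": 35},{"dp": [-20,0,0],"roll": 0,"jaw": 35}], newtons=45)

```text
time_s: 20.68
tcp_pos: [0.4144, -0.2399, 0.0065]
eef_rot: [-180.0, 0.0, 9.0]
contact_force: [-0.8, -0.4, -1.8]
gripper_width: 0.0473
gripper_force: 45.0
```

Call:
send_rows(steps=[{"dp": [-10,0,0],"roll": 0,"jaw": 35},{"dp": [-20,0,0],"roll": 0,"jaw": 35},{"dp": [-30,0,0],"roll": 0,"jaw": 35},{"dp": [-40,0,0],"roll": 0,"jaw": 35},{"dp": [-46,0,0],"roll": 0,"jaw": 35}])

```text
time_s: 21.3
tcp_pos: [0.3689, -0.2472, 0.0065]
eef_rot: [-180.0, 0.0, 9.0]
contact_force: [1.1, 0.6, -2.9]
gripper_width: 0.0472
gripper_force: 45.0
```

```bash
python3 - <<'E'
from see import *
s=r.get_state();print(s['tcp_pos'],s['contact_force'],s['moment'],s['gripper_width'])
b=side_top()
E
```

```text
[ 0.3689 -0.2472  0.0065] [ 1.0612  0.6184 -2.8935] [-0.0982  0.0121  0.0523] 0.04717476962410738
```

Call:
send_rows(steps=[{"dp": [0,-15,0],"roll": 0,"jaw": 35},{"dp": [0,-35,0],"roll": 0,"jaw": 35},{"dp": [0,-55,0],"roll": 0,"jaw": 35},{"dp": [0,-65,4],"roll": 0,"jaw": 35},{"dp": [0,-65,8],"roll": 0,"jaw": 35}])

```text
time_s: 21.98
tcp_pos: [0.3597, -0.1822, -0.0017]
eef_rot: [180.0, -0.0, 9.1]
contact_force: [0.2, -1.0, -2.1]
gripper_width: 0.048
gripper_force: 45.0
```

Call:
send_rows(steps=[{"dp": [0,0,1.5],"roll": 0,"jaw": 35},{"dp": [0,0,3],"roll": 0,"jaw": 35},{"dp": [0,0,3],"roll": 0,"jaw": 35}])

```text
time_s: 22.35
tcp_pos: [0.3593, -0.1832, -0.0047]
eef_rot: [-180.0, 0.0, 9.0]
contact_force: [0.5, -0.2, -2.1]
gripper_width: 0.0474
gripper_force: 45.0
```

```bash
python3 - <<'E'
from see import *
s=r.get_state();print(s['tcp_pos'],s['contact_force'],s['moment'],s['gripper_width'])
E
```

```text
[ 0.3593 -0.1832 -0.0047] [ 0.5247 -0.2355 -2.1097] [-0.0392  0.078  -0.0245] 0.04743296327595206
```

Call:
send_rows(steps=[{"dp": [0,0,1],"roll": 0,"jaw": 35},{"dp": [0,0,2],"roll": 0,"jaw": 35},{"dp": [0,0,2],"roll": 0,"jaw": 35}])

```text
time_s: 22.72
tcp_pos: [0.3594, -0.1829, -0.0066]
eef_rot: [-180.0, 0.0, 9.0]
contact_force: [-0.6, 0.7, -1.0]
gripper_width: 0.0478
gripper_force: 45.0
```

Call:
send_rows(steps=[{"dp": [0,0,1],"roll": 0,"jaw": 35},{"dp": [0,0,1.5],"roll": 0,"jaw": 35},{"dp": [0,0,1.5],"roll": 0,"jaw": 35}])

```text
time_s: 23.1
tcp_pos: [0.3597, -0.1829, -0.0076]
eef_rot: [180.0, -0.0, 9.0]
contact_force: [-2.0, 0.8, 6.9]
gripper_width: 0.0473
gripper_force: 45.0
```

Call:
send_rows(steps=[{"dp": [0,0,0],"roll": 0,"jaw": 35},{"dp": [0,0,0],"roll": 0,"jaw": 35},{"dp": [0,0,1.5],"roll": 0,"jaw": 35},{"dp": [0,0,1.5],"roll": 0,"jaw": 35}], newtons=3)

```text
time_s: 23.6
tcp_pos: [0.3598, -0.1828, -0.0095]
eef_rot: [180.0, -0.0, 9.0]
contact_force: [-0.4, 0.3, 1.1]
gripper_width: 0.0481
gripper_force: 3.0
```

Call:
send_rows(steps=[{"dp": [0,0,0],"roll": 0,"jaw": 56},{"dp": [0,0,0],"roll": 0,"jaw": 60},{"dp": [0,0,0],"roll": 0,"jaw": 72},{"dp": [0,0,0],"roll": 0,"jaw": 76}])

```text
time_s: 24.1
tcp_pos: [0.3594, -0.1829, -0.0096]
eef_rot: [-180.0, 0.0, 9.0]
contact_force: [-0.6, -0.6, 0.3]
gripper_width: 0.0647
gripper_force: 0.0
```

Call:
send_rows(steps=[{"dp": [0,0,-40],"roll": 0,"jaw": 76},{"dp": [0,0,-90],"roll": 0,"jaw": 76},{"dp": [0,-20,-110],"roll": 0,"jaw": 76},{"dp": [20,-20,-110],"roll": 0,"jaw": 76},{"dp": [20,-20,-110],"roll": 0,"jaw": 76}])

```text
time_s: 24.72
tcp_pos: [0.3775, -0.1598, 0.1004]
eef_rot: [180.0, -0.0, 9.1]
contact_force: [-0.3, -0.3, 0.2]
gripper_width: 0.0668
gripper_force: 0.0
```

```bash
python3 - <<'E'
from see import *
s=r.get_state();print(s['tcp_pos'],s['contact_force'],s['gripper_width'])
D={n:r.capture(n) for n in('side','scene','wrist')};pickle.dump(D,open('d10.pkl','wb'))
for n in D:
    im=D[n]['image'];g=im.min(axis=2);print(n,proj(D[n],[[.392,-.178,.026],[.342,-.186,.026],[.442,-.17,.026]]).tolist())
    m=((g>(160 if n!='wrist' else 150))*255).astype(np.uint8)
    k,l,st,ce=cv2.connectedComponentsWithStats(m)
    for i in range(1,k):
        if 30<st[i,4]<12000: print('  ',st[i].tolist(),ce[i])
E
```

```text
[ 0.3775 -0.1598  0.1004] [-0.2754 -0.2545  0.2145] 0.06675886205580012
side [[250.00427485744822, 296.61214135199356], [227.7972944868389, 308.8087699646152], [270.76809041367903, 285.20813492275863]]
   [225, 296, 14, 16, 116] [232.0172 303.5776]
scene [[266.0445163657344, 178.5044299133682], [274.81739947724765, 172.3489993345944], [256.87642553113074, 184.93715515944305]]
   [123, 17, 51, 21, 516] [147.3508  25.0233]
   [240, 19, 11, 5, 35] [244.4571  21.7714]
   [166, 29, 40, 9, 198] [185.5657  32.5808]
   [109, 143, 39, 17, 366] [126.8716 151.4563]
   [134, 157, 29, 14, 239] [147.5983 163.3849]
wrist [[306.1360706054647, 192.72657026274098], [304.87947410812706, 246.3716809827214], [307.5472707592727, 132.4813056456]]
   [0, 109, 42, 71, 2238] [ 17.1792 141.6202]
   [191, 309, 177, 39, 4562] [277.4794 324.0728]
```

```bash
python3 - <<'E'
from see import *
D=pickle.load(open('d10.pkl','rb'));w=D['wrist']
g=w['image'].min(axis=2)[112:262:6,240:376:5]
print('    ',' '.join('%3d'%v for v in range(240,376,5)))
for row,x in zip(range(112,262,6),g):print(row,' '.join('%3d'%v for v in x))
E
```

```text
240 245 250 255 260 265 270 275 280 285 290 295 300 305 310 315 320 325 330 335 340 345 350 355 360 365 370 375
112 164 165 163 163 163 164 163 163 164 164 163 164 161 159 162 164 165 160 165 163 162 163 187 191 193 193 189 186
118 177 185 181 184 185 184 188 168 170 162 164 161 162 162 165 163 161 167 161 162 163 165 190 190 188 190 190 190
124 182 184 177 186 177 188 179 162 163 162 166 164 164 163 165 162 162 166 164 163 163 172 192 189 190 189 191 191
130 163 164 164 161 163 163 163 164 152 151 148 131 125 131 128 132 151 152 155 162 160 167 189 191 189 193 186 193
136 180 190 180 188 187 186 191 165 238 237 216 214 217 215 212 214 211 213 208 103  88 107 181 189 187 192 192 187
142 189 192 194 193 191 191 189 167 230 218 218 216 213 217 217 215 213 211 215 101  92 116 146 190 190 190 188 190
148 191 190 190 190 191 191 191 166 219 217 216 215 217 215 217 212 215 214 211 103 104 119 177 192 189 191 190 189
154 188 192 191 190 191 187 191 165 238 239 217 216 216 217 211 213 216 213 232 120 119 116 190 192 189 189 191 190
160 191 191 192 189 191 191 191 166 238 218 162 155 151 154 
[... 1211 characters left out ...]
 118
226 190 191 191 191 192 191 193 178 237 239 238 238 236 237 162 154 156 155 126 118 115 116 117 117 116 116 117 117
232 193 189 190 191 190 189 190 192 238 239 238 236 239 237 237 229 157 156 126 118 118 118 117 118 119 118 116 119
238 191 194 191 190 190 188 191 190 238 238 237 237 237 238 237 236 154 158 179 133 116 119 117 117 118 117 116 113
244 190 188 190 189 191 191 191 194 194 198 197 199 196 197 198 199 186 183 191 163  69  26  96  94  92  94 103 119
250 189 191 191 193 188 193 193 191 191 192 192 191 191 191 191 190 190 191 185 118  65  13  50  94  90  91  93 111
256 192 192 189 194 191 193 189 192 192 191 191 188 193 189 188 190 190 192 193 189  74  18  19  86  90  91  89  90
```

```bash
python3 - <<'E'
from see import *
D=pickle.load(open('d10.pkl','rb'));w=D['wrist']
P=[onz(w,p,.026)[:2] for p in[(277.5,133),(332.5,133),(332.5,242),(277.5,242)]]
P=np.array(P);e=np.diff(P,axis=0);print(P,np.linalg.norm(e,axis=1),np.degrees(np.arctan2(e[:,1],e[:,0])),P.mean(0))
s=r.get_state();t=np.array(s['tcp_pos'][:2]);d=P.mean(0)-t;a=np.radians(s['eef_rot'][2]);print('tool dx,dy',d@[np.cos(a),np.sin(a)],d@[np.sin(a),-np.cos(a)],t)
# cradle again from wrist? proj
S=D['side'];C=D['scene']
for z in(.04,):print(proj(w,[[.55,.171,z]]),proj(S,[[.55,.171,.008]]),proj(C,[[.55,.171,.008]]))
E
```

```text
[[ 0.4378 -0.1459]
 [ 0.4448 -0.1901]
 [ 0.3502 -0.21  ]
 [ 0.3424 -0.1606]] [0.0447 0.0966 0.05  ] [ -81.0117 -168.1223   98.988 ] [ 0.3938 -0.1767]
tool dx,dy 0.01569059754193686 0.01924112855525112 [ 0.3753 -0.1601]
[[-207.8383 -134.9768]] [[247.8606 199.8376]] [[321.1638 250.9022]]
```

Call:
send_rows(steps=[{"dp": [16,18,0],"roll": 0,"jaw": 80},{"dp": [16,18,30],"roll": 0,"jaw": 80},{"dp": [16,18,70],"roll": 0,"jaw": 80},{"dp": [16,18,100],"roll": 0,"jaw": 80},{"dp": [16,18,110],"roll": 0,"jaw": 80}])

```text
time_s: 25.5
tcp_pos: [0.3926, -0.1755, -0.0115]
eef_rot: [-180.0, 0.3, 9.0]
contact_force: [-0.4, -0.1, 0.3]
gripper_width: 0.0698
gripper_force: 0.0
```

Call:
send_rows(steps=[{"dp": [0,0,0],"roll": 0,"jaw": 40},{"dp": [0,0,0],"roll": 0,"jaw": 40},{"dp": [0,0,0],"roll": 0,"jaw": 40},{"dp": [0,0,0],"roll": 0,"jaw": 40}], newtons=12)

```text
time_s: 26.0
tcp_pos: [0.3956, -0.1753, -0.0085]
eef_rot: [180.0, -0.1, 9.0]
contact_force: [-1.9, 1.0, 6.9]
gripper_width: 0.0482
gripper_force: 12.0
```

Call:
send_rows(steps=[{"dp": [0,0,0],"roll": 0,"jaw": 35},{"dp": [0,0,-10],"roll": 0,"jaw": 35},{"dp": [0,0,-50],"roll": 0,"jaw": 35},{"dp": [0,0,-100],"roll": 0,"jaw": 35},{"dp": [10,-30,-130],"roll": 0,"jaw": 35}], newtons=40)

```text
time_s: 26.62
tcp_pos: [0.4002, -0.1445, 0.1232]
eef_rot: [180.0, -0.1, 8.9]
contact_force: [-0.0, 0.4, -1.4]
gripper_width: 0.0475
gripper_force: 40.0
```

Call:
send_rows(steps=[{"dp": [17,-48,0],"roll": 0.1,"jaw": 35},{"dp": [35,-95,0],"roll": 0.2,"jaw": 35},{"dp": [53,-142,0],"roll": 0.3,"jaw": 35},{"dp": [70,-190,0],"roll": 0.42,"jaw": 35},{"dp": [88,-240,0],"roll": 0.54,"jaw": 35}])

```text
time_s: 27.25
tcp_pos: [0.4489, 0.1083, 0.1212]
eef_rot: [-180.0, -0.0, -22.2]
contact_force: [1.0, -0.7, -0.4]
gripper_width: 0.0476
gripper_force: 40.0
```

Call:
send_rows(steps=[{"dp": [-5,-40,0],"roll": 0,"jaw": 35},{"dp": [-10,-75,0],"roll": 0,"jaw": 35},{"dp": [-15,-95,0],"roll": 0,"jaw": 35},{"dp": [-15,-95,0],"roll": 0,"jaw": 35}])

```text
time_s: 27.75
tcp_pos: [0.4705, 0.2012, 0.1205]
eef_rot: [180.0, 0.0, -21.9]
contact_force: [-0.4, -0.5, -1.5]
gripper_width: 0.0476
gripper_force: 40.0
```

```bash
python3 - <<'E'
from see import *
s=r.get_state();print(s['tcp_pos'],s['eef_rot'],s['contact_force'])
w=r.capture('wrist');pickle.dump(w,open('d11.pkl','wb'))
c=proj(w,[[.55,.171,.04]])[0];print(c)
a=np.radians(-22);R=np.array([[np.cos(a),-np.sin(a)],[np.sin(a),np.cos(a)]])
print(proj(w,[[*(np.array([.55,.171])+R@q),.04] for q in([.059,.033],[.059,-.033],[-.059,-.033],[-.059,.033])]).tolist())
g=w['image'].min(axis=2);u,v=map(int,c)
u0=max(u-75,0);v0=max(v-95,0)
print('     ',' '.join('%3d'%x for x in range(u0,u0+150,5)))
for row in range(v0,min(v0+190,400),6):print('%4d '%row,' '.join('%3d'%x for x in g[row,u0:u0+150:5]))
E
```

```text
[0.4705 0.2012 0.1205] [179.9808   0.019  -21.8686] [-0.4134 -0.5079 -1.505 ]
[280.3576 105.1119]
[[236.8097289045311, 22.81743704794613], [324.0615840733401, 23.04174327774288], [318.11150918149326, 176.45721766725129], [242.4438547547442, 176.3089453280827]]
      205 210 215 220 225 230 235 240 245 250 255 260 265 270 275 280 285 290 295 300 305 310 315 320 325 330 335 340 345 350
  10  202 200 199 201 201 200 203 202 202 201 199 200 199 200 200 201 198 201 203 201 201 201 201 201 199 202 200 199 201 201
  16  200 203 202 202 201 200 201 200 200 203 203 201 202 202 201 203 200 200 201 201 200 198 201 201 200 201 201 203 203 201
  22  204 200 203 202 197 188 185 189 180 192 192 189 191 180 154 162 171 176 161 155 192 185 179 181 190 189 181 198 201 193
  28  203 202 201 202 194 174 174 144 144 146 145 145 145 145 146 143 146 145 147 147 146 147 148 145 132 125 121 127 123 145
  34  203 200 201 202 201 173 173 146 139 109 112 118 120 126 124 125 126 128 134 132 136 137 136 147 129 122 124 124 122 175
  40  202 201 203 202 203 176 174 145 132  62  58  61  71  78  82  81  84  83  76  
[... 2618 characters left out ...]
59  54  52  53  48  59  64  66  62 105  97 159 201 203 204 123 125 129
 172  179 176 175 176 179 173 175 168 124 115 112 113 113 113 109 109 103 104 103  97  97 127 110 203 206 204 205 195 198 139
 178  177 176 175 179 177 174 177 121 116 115 113  91  85  86  87  89  86  87  89  87 110 112 115 116 181 207 205 206 203 131
 184  175 176 179 177 175 177 144 122 125 124 122 123 123 124 119 124 122 123 123 123 122 123 122 123 125 204 206 204 207 129
 190  177 177 177 176 176 177 128 129 128 126 129 125 128 130 127 125 129 126 129 125 125 129 125 123 123 191 206 208 202 130
 196  176 175 177 177 177 174 131 124 126 126 126 129 146 159 167 135 130 129 126 127 126 129 127 127 123 193 204 205 201 127
```

```bash
python3 - <<'E'
from see import *
w=pickle.load(open('d11.pkl','rb'));g=w['image'].min(axis=2).astype(float)
def ed(r0,r1,c0,c1,s):
    o=[]
    for r in range(r0,r1,2):
        d=np.clip(np.diff(g[r,c0:c1])*s,0,None);o.append((c0+np.arange(len(d))+.5)@(d*(d>6))/max((d*(d>6)).sum(),1e-9))
    return np.round(o,1)
print('L back',ed(30,68,233,244,-1));print('R back',ed(30,68,317,328,-1));print('L near',ed(138,170,236,244,-1));print('R near',ed(138,164,312,323,1))
print('cols far edge',[int(20+np.argmax(g[20:30,u]<150)) for u in(245,255,265,310,315)])
for u in (248,270,290):print(u,g[160:186,u].astype(int).tolist())
s=r.get_state();t=np.array(s['tcp_pos'][:2])
P=np.array([onz(w,p,.04)[:2] for p in[(238,24.5),(322.5,24.5),(317.5,176),(240.5,176)]]);e=np.diff(np.r_[P,P[:1]],axis=0)
print(P,np.linalg.norm(e,axis=1),np.degrees(np.arctan2(e[:,1],e[:,0])),P.mean(0))
E
```

```text
L back [238.  238.3 237.9 238.5 238.1 238.1 238.6 238.5 238.5 238.1 238.1 238.9
 238.9 238.6 238.5 238.  238.9 239.  239.1]
R back [323.5 322.8 324.  324.5 323.9 324.  324.  324.  324.5   0.  323.5 323.5
 323.  322.6 322.5   0.  323.5 323.  323. ]
L near [240.2 240.4 240.4 240.6 240.6 240.5 240.7 240.8 240.7 240.6 240.7 240.6
 240.8 241.  240.9 241. ]
R near [317.  318.7 318.3 318.3 318.5 318.1 318.  318.2 317.9 317.8 317.8 317.4
 317.1]
cols far edge [26, 27, 27, 24, 23]
248 [85, 85, 83, 84, 88, 89, 91, 92, 90, 94, 102, 112, 119, 120, 114, 114, 111, 113, 114, 116, 113, 114, 122, 121, 125, 121]
270 [65, 72, 69, 56, 50, 45, 54, 63, 59, 65, 69, 89, 113, 117, 101, 75, 52, 58, 86, 107, 113, 117, 121, 121, 124, 124]
290 [69, 67, 69, 68, 62, 60, 59, 61, 62, 59, 64, 82, 104, 114, 99, 74, 51, 61, 87, 102, 117, 114, 116, 122, 123, 123]
[[0.6157 0.1791]
 [0.5919 0.1197]
 [0.4835 0.1629]
 [0.5085 0.2252]] [0.064  0.1166 0.0671 0.1166] [-111.8703  158.2906   68.1142  -23.2475] [0.5499 0.1717]
```

```bash
python3 - <<'E'
from see import *
w=pickle.load(open('d11.pkl','rb'));s=r.get_state();t=np.array(s['tcp_pos']);a=np.radians(s['eef_rot'][2])
X=np.array([np.cos(a),np.sin(a),0]);Y=np.array([np.sin(a),-np.cos(a),0])
for o in(.044,.048,.052):print(o,proj(w,[t+X*o+Y*q*.024+[0,0,z] for z in(.0345,.0085) for q in(-1,1)]).tolist())
g=w['image']
for row in range(176,236,4):print(row,g.min(axis=2)[row,225:345:6].tolist())
d=np.array([.55,.171])-t[:2];print('to cradle tool dx,dy',d@X[:2],d@Y[:2],t,s['eef_rot'])
E
```

```text
0.044 [[236.14517655186347, 187.89715771996876], [334.14006189886516, 187.92089469254626], [242.64353416999452, 176.9796180274584], [326.50791387664486, 177.0020350321928]]
0.048 [[235.78281959775788, 179.89111816197686], [334.5694184047077, 179.9168630127798], [242.3786771840017, 170.06070909141042], [326.8222329964603, 170.08462255032208]]
0.052 [[235.4145591641595, 171.75464509135713], [335.0057683396383, 171.78246035409535], [242.11013610792887, 163.04555997623217], [327.14092335776024, 163.07100949234834]]
176 [177, 173, 176, 116, 112, 110, 54, 54, 50, 55, 53, 55, 55, 65, 112, 113, 125, 205, 207, 206]
180 [177, 174, 153, 116, 116, 116, 110, 115, 115, 115, 113, 112, 111, 115, 115, 114, 114, 190, 207, 203]
184 [175, 177, 121, 124, 124, 122, 124, 124, 124, 123, 122, 125, 124, 122, 127, 122, 122, 137, 207, 205]
188 [176, 177, 124, 125, 127, 123, 127, 129, 127, 127, 129, 127, 126, 129, 125, 127, 126, 125, 207, 205]
192 [176, 175, 125, 129, 128, 129, 128, 129, 130, 134, 128, 125, 128, 126, 126, 128, 127, 123, 205, 205]
196 [177, 175, 123, 128, 127, 126, 130, 156, 168, 148, 130, 128, 1
[... 376 characters left out ...]
9, 125, 129, 153, 168, 167, 133, 128, 126, 126, 129, 127, 128, 127, 136, 209, 206]
216 [177, 174, 118, 128, 124, 127, 133, 164, 168, 149, 128, 130, 131, 127, 125, 126, 127, 140, 207, 205]
220 [176, 176, 124, 130, 128, 125, 125, 166, 167, 127, 129, 130, 129, 129, 130, 129, 130, 146, 204, 206]
224 [177, 175, 123, 130, 122, 124, 133, 162, 160, 141, 127, 124, 124, 121, 122, 124, 129, 150, 206, 205]
228 [176, 177, 125, 126, 82, 65, 66, 84, 90, 86, 64, 65, 69, 65, 67, 110, 125, 155, 204, 204]
232 [174, 175, 126, 128, 89, 67, 77, 87, 84, 70, 65, 66, 66, 67, 62, 109, 125, 161, 205, 205]
to cradle tool dx,dy 0.08493990322656275 -0.002630624918060576 [0.4702 0.2002 0.1204] [179.9573   0.0334 -21.9015]
```

Call:
send_rows(steps=[{"dp": [30,0,0],"roll": 0,"jaw": 35},{"dp": [65,-1,0],"roll": 0.017,"jaw": 35},{"dp": [87.5,-2,20],"roll": 0.017,"jaw": 35},{"dp": [87.5,-2,55],"roll": 0.017,"jaw": 35},{"dp": [87.5,-2,75],"roll": 0.017,"jaw": 35}])

```text
time_s: 28.42
tcp_pos: [0.5515, 0.1674, 0.0439]
eef_rot: [179.9, 0.1, -23.0]
contact_force: [-0.1, 0.1, -2.1]
gripper_width: 0.0473
gripper_force: 40.0
```

Call:
send_rows(steps=[{"dp": [0,0,5],"roll": 0,"jaw": 35},{"dp": [0,0,10],"roll": 0,"jaw": 35},{"dp": [0,0,14],"roll": 0,"jaw": 35},{"dp": [0,0,17],"roll": 0,"jaw": 35}])

```text
time_s: 28.92
tcp_pos: [0.553, 0.1699, 0.0289]
eef_rot: [-179.9, -0.0, -22.9]
contact_force: [-0.6, -0.7, -1.7]
gripper_width: 0.0478
gripper_force: 40.0
```

Call:
send_rows(steps=[{"dp": [0,0,3],"roll": 0,"jaw": 35},{"dp": [0,0,6],"roll": 0,"jaw": 35},{"dp": [0,0,9],"roll": 0,"jaw": 35},{"dp": [0,0,9],"roll": 0,"jaw": 35}])

```text
time_s: 29.42
tcp_pos: [0.5525, 0.1695, 0.0192]
eef_rot: [180.0, 0.0, -22.9]
contact_force: [0.2, -0.1, -1.8]
gripper_width: 0.0478
gripper_force: 40.0
```

Inside the pocket with no contact.

Call:
send_rows(steps=[{"dp": [0,0,4],"roll": 0,"jaw": 35},{"dp": [0,0,8],"roll": 0,"jaw": 35},{"dp": [0,0,12],"roll": 0,"jaw": 35},{"dp": [0,0,14],"roll": 0,"jaw": 35},{"dp": [0,0,14],"roll": 0,"jaw": 35}])

```text
time_s: 30.05
tcp_pos: [0.5526, 0.1696, 0.0052]
eef_rot: [180.0, 0.0, -22.9]
contact_force: [0.3, 0.8, -1.8]
gripper_width: 0.0478
gripper_force: 40.0
```

Call:
send_rows(steps=[{"dp": [0,0,2],"roll": 0,"jaw": 35},{"dp": [0,0,4],"roll": 0,"jaw": 35},{"dp": [0,0,4],"roll": 0,"jaw": 35}])

```text
time_s: 30.42
tcp_pos: [0.5526, 0.1696, 0.0013]
eef_rot: [180.0, 0.0, -22.9]
contact_force: [-0.7, -0.7, -1.6]
gripper_width: 0.0473
gripper_force: 40.0
```

Call:
send_rows(steps=[{"dp": [0,0,1],"roll": 0,"jaw": 35},{"dp": [0,0,2],"roll": 0,"jaw": 35},{"dp": [0,0,2],"roll": 0,"jaw": 35}])

```text
time_s: 30.8
tcp_pos: [0.5528, 0.1697, -0.0005]
eef_rot: [-180.0, -0.0, -22.9]
contact_force: [-0.7, -0.6, -1.2]
gripper_width: 0.0477
gripper_force: 40.0
```

Call:
send_rows(steps=[{"dp": [0,0,0.5],"roll": 0,"jaw": 35},{"dp": [0,0,1],"roll": 0,"jaw": 35},{"dp": [0,0,1],"roll": 0,"jaw": 35}])

```text
time_s: 31.18
tcp_pos: [0.5528, 0.1697, -0.0005]
eef_rot: [-180.0, -0.0, -22.9]
contact_force: [-4.4, -0.7, 9.3]
gripper_width: 0.0479
gripper_force: 40.0
```

Contact came at exactly the predicted seat height. I'll release gently and retreat.

Call:
send_rows(steps=[{"dp": [0,0,-1],"roll": 0,"jaw": 35},{"dp": [0,0,-1],"roll": 0,"jaw": 35},{"dp": [0,0,-1],"roll": 0,"jaw": 60},{"dp": [0,0,-1],"roll": 0,"jaw": 70},{"dp": [0,0,-1],"roll": 0,"jaw": 76}], newtons=3)

```text
time_s: 31.8
tcp_pos: [0.5528, 0.1697, -0.0006]
eef_rot: [180.0, -0.0, -22.9]
contact_force: [-0.5, -0.9, -0.1]
gripper_width: 0.0646
gripper_force: 0.0
```

Call:
send_rows(steps=[{"dp": [0,0,0],"roll": 0,"jaw": 76},{"dp": [0,0,-15],"roll": 0,"jaw": 76},{"dp": [0,0,-50],"roll": 0,"jaw": 76},{"dp": [0,0,-100],"roll": 0,"jaw": 76},{"dp": [-50,0,-120],"roll": 0,"jaw": 76}])

```text
time_s: 32.42
tcp_pos: [0.5095, 0.1899, 0.1233]
eef_rot: [-179.7, -0.2, -23.0]
contact_force: [-0.8, 1.3, 0.2]
gripper_width: 0.0666
gripper_force: 0.0
```

Call:
send_rows(steps=[{"dp": [-40,0,0],"roll": 0,"jaw": 76},{"dp": [-40,0,0],"roll": 0,"jaw": 76}])

```text
time_s: 32.67
tcp_pos: [0.4683, 0.2055, 0.1214]
eef_rot: [-179.9, -0.0, -22.8]
contact_force: [1.5, -0.0, 0.8]
gripper_width: 0.0663
gripper_force: 0.0
```

```bash
python3 - <<'E'
from see import *
s=r.get_state();print(s['tcp_pos'],s['contact_force'],s['gripper_width'])
w=r.capture('wrist');S=r.capture('side');C=r.capture('scene');pickle.dump((w,S,C),open('d12.pkl','wb'))
a=np.radians(-22.9);R=np.array([[np.cos(a),-np.sin(a)],[np.sin(a),np.cos(a)]])
q=proj(w,[[*(np.array([.55,.171])+R@v),.034] for v in([.05,.024],[.05,-.024],[-.05,-.024],[-.05,.024])]);print(q.tolist())
g=w['image'].min(axis=2);u0=int(q[:,0].min())-18;v0=max(int(q[:,1].min())-20,0);v1=int(q[:,1].max())+20
print('     ',' '.join('%3d'%x for x in range(u0,u0+120,4)))
for row in range(v0,v1,6):print('%4d '%row,' '.join('%3d'%x for x in g[row,u0:u0+120:4]))
d0=pickle.load(open('d0.pkl','rb'))
for n,I,bx in(('cup',S,(130,155,168,195)),('plant',S,(325,145,365,210)),('nb scene',C,(195,145,260,175))):
    o=d0['side' if I is S else 'scene']['image'];x0,y0,x1,y1=bx;print(n,'changed px',int((cv2.absdiff(o,I['image'])[y0:y1,x0:x1].max(axis=2)>40).sum()))
E
```

```text
[0.4683 0.2055 0.1214] [ 1.4655 -0.0286  0.7903] 0.06632084812946927
[[252.36417968901495, 33.24543409576833], [313.589333369431, 33.34677199620239], [309.795843928057, 160.80903044902232], [255.3623364048077, 160.68464028324047]]
      234 238 242 246 250 254 258 262 266 270 274 278 282 286 290 294 298 302 306 310 314 318 322 326 330 334 338 342 346 350
  13  176 174 177 173 174 175 174 172 176 174 175 176 176 177 175 171 176 175 175 177 176 173 175 176 175 174 177 176 176 176
  19  161 154 161 153 163 152 165 156 161 150 121 112 109 114 111  99 102 101 141 118 124 139 112 116 123 112 123 120 138 124
  25  154 150 126 126 125 126 126 126 126 127 126 129 126 129 129 124 127 128 128 127 126 128 127 117 107 105 106 108 108 106
  31  149 150 124 125  62  66  66  72  71  70  70  76  73  74  70  74  74  71  72  74  73 106 127 113 108 106 107 108 106 112
  37  150 152 125 124  52 143 209 211 209 209 208 206 205 209 206 202 205 206 205 172  51 112 127 112 110 107 106 107 108 128
  43  150 151 128 121  55 164 232 231 230 231 230 232 232 232 230 231 231 232 231 198  58 119 127 111 108 109 109
[... 2145 characters left out ...]
8 111 110
 151  153 151 150 109  94  67 196 208 204 206 206 202 201 200 199 200 203 199 220  74  97  80 104 109 108 112 111 110 111 111
 157  155 155 153 110  93  61 196 204 202 204 204 201 202 202 202 199 200 198 218  66  77  80 109 111 111 110 108 109 111 110
 163  152 151 148 107  99  52  50  53  52  53  52  52  49  52  49  54  57  52  52  54  72  77 161 179 184 178 145 110 108 111
 169  175 163 170 111 103 106 109 105 102 102 106 105 103 105 105 105 103 104 106  97  78  82 177 178 179 178 176 159 175 179
 175  178 180 178 172 172 172 175 171 175 171 173 174 173 170 171 169 170 168 170 167 166 166 177 180 179 179 181 177 178 176
cup changed px 166
plant changed px 0
nb scene changed px 49
```

The top face sits where a seated pack's would: rows 35–161, columns 254–312, level with all four cradle walls around it. I'm handing in.

```bash
python3 -c "
from plant import r
print(r.close_job())"
```

```text
the job is handed in; nothing more can be done
None
```

I handed the job in at about 33 s: I pushed the ejector to its stop, drew the pack out, laid it on the desk, let go, re-gripped it and set it flat in the 118 x 66 mm cradle. Two failed attempts to push the pack back into the bay for a re-grip put up to about 58 N on the wrist, against the 120 N limit. The last cup and notebook pictures differ a little from the first, probably from shadows. I did not look closer, but the arm stayed well clear of the cup and about 5 mm from the notebook by my estimate.

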